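Drop a batch of putter heads through the hopper into its locked drawer

TASK

Get the batch of putter-head castings into the catch drawer by way of the hopper: slide the drawer fully home under the hopper, swing the latch arm all the way down across the front of it, and put every casting lying on the bench into the hopper's mouth while the gate is shut. Only when the drawer is latched and all the castings are in the hopper, draw the slide gate out to its end stop so that they all drop into the drawer, then push the gate fully shut again and let go, with the drawer still home and latched. Leave the bottle, jar and roll of tape on the bench where they are.

Things in the scene. Friction and masses are not known exactly. Their poses are not given: they have to be found in the camera images.
- hopper: Fixed grey hopper on a 6 mm base plate. Origin on the bench under the chute's axis; lengths below are in its frame (x away from the robot, y to the gate's side, z up; turned up to 0.12 rad). The drawer slides in from -y on the base plate, between rails 150 mm apart and 36 mm high that reach y = -160 mm, up to a back stop.
- mouth (a point): Centre of the hopper's mouth, level with the rim, 193 mm above the bench. The rim is 180 mm (x) by 166 mm (y) and narrows by 168 mm height to a straight chute 130 mm (x) by 116 mm (y) inside, walls 5 mm; the shut gate's top is its floor, 106 mm above the bench.
- drawer: Loose grey open tray, 0.8 kg, 146 mm (x) by 190 mm (y) by 55 mm high, walls 5 mm; origin under its centre. It starts between the rails, drawn out 60 to 100 mm toward the hopper's -y; push its outer end wall toward +y (about 5 to 10 N). Home on the back stop its origin is at hopper y = -30 mm, its outer end wall at -125 mm, 62 mm outside the chute.
- latch (a joint): Angle (rad) of the drawer's steel latch arm: 0 upright (open), 1.571 down at its stop, level across the drawer's outer end (locked); starts at 0 to 0.2. It swings toward the hopper's +x, in a plane 4 mm outside the home drawer's end wall (a drawer not home blocks it). Friction holds it at any angle; about 2 N at the knob moves it.
- latch_hinge (a point): Point on the latch's level hinge axis, which runs along the hopper's y; at hopper x = -110 mm, y = -136 mm, 50 mm above the bench. The arm is 14 mm square.
- latch_knob (a point): Middle of the latch's knob: a black rubber peg 18 mm in diameter that sticks out 47 mm along the hopper's -y from the end of the arm, 110 mm from the hinge axis; it spans hopper y = -143 to -190 mm, this point at -168 mm. Upright it is 160 mm above the bench; locked it is 50 mm above the bench at hopper x = 0.
- gate (a joint): Travel (m) of the slide gate along the hopper's +y: 0 shut (start), 0.112 drawn fully out at its end stop. Friction about 2 N, up to 10 N more when loaded; it stays where it is left.
- gate_handle (a point): Grip point on the gate's handle: an upright aluminium fin 12 mm thick (along hopper y), 60 mm wide (x), from 106 to 163 mm above the bench, this point at 145 mm on its mid plane. With the gate shut it is at hopper x = 0, y = 155 mm; it moves with the gate.
- casting0_center (a point): Centre of a raw aluminium putter-head casting (three to five are present, all alike; mass about 0.22 kg): a bar 84 mm long (x), 26 mm wide (y) and 30 mm high (z), this point at the bar's centre, 15 mm above its underside; a round hosel stub 14 mm in diameter and 12 mm high stands on top, 32 mm from the centre toward -x. It starts lying flat on the bench, stub up.
- casting1_center (a point): Centre of a raw aluminium putter-head casting (three to five are present, all alike; mass about 0.22 kg): a bar 84 mm long (x), 26 mm wide (y) and 30 mm high (z), this point at the bar's centre, 15 mm above its underside; a round hosel stub 14 mm in diameter and 12 mm high stands on top, 32 mm from the centre toward -x. It starts lying flat on the bench, stub up.
- casting2_center (a point): Centre of a raw aluminium putter-head casting (three to five are present, all alike; mass about 0.22 kg): a bar 84 mm long (x), 26 mm wide (y) and 30 mm high (z), this point at the bar's centre, 15 mm above its underside; a round hosel stub 14 mm in diameter and 12 mm high stands on top, 32 mm from the centre toward -x. It starts lying flat on the bench, stub up.
- casting3_center (a point): Centre of a raw aluminium putter-head casting (three to five are present, all alike; mass about 0.22 kg): a bar 84 mm long (x), 26 mm wide (y) and 30 mm high (z), this point at the bar's centre, 15 mm above its underside; a round hosel stub 14 mm in diameter and 12 mm high stands on top, 32 mm from the centre toward -x. It starts lying flat on the bench, stub up.
- casting4_center (a point): Centre of a raw aluminium putter-head casting (three to five are present, all alike; mass about 0.22 kg): a bar 84 mm long (x), 26 mm wide (y) and 30 mm high (z), this point at the bar's centre, 15 mm above its underside; a round hosel stub 14 mm in diameter and 12 mm high stands on top, 32 mm from the centre toward -x. It starts lying flat on the bench, stub up.
- bottle: Bystander: white bottle 64 mm across, 170 mm high; origin under its centre. Leave alone.
- jar: Bystander: jar 70 mm across, 100 mm high; origin under its centre. Leave alone.
- tape: Bystander: roll of tape 100 mm across, 45 mm high; origin under its centre. Leave alone.
Mind the look-alikes: they are no part of the job. Of the things shaped like the drawer, the grey one is meant. What is shaped like the part that bears casting0_center but black is not meant.

How it is judged:
On the way, in this order (a step that is already met when the one before it is completed fails the run):
1. the drawer is home and latched, and every casting is in the hopper above the shut gate (y of drawer in the frame of hopper above -0.036 m and value of joint latch above 1.45 rad and value of joint gate below 0.008 m and x of casting0_center in the frame of hopper between -0.065 and 0.065 m and y of casting0_center in the frame of hopper between -0.06 and 0.06 m and z of casting0_center in the frame of hopper between 0.104 and 0.2 m and x of casting1_center in the frame of hopper between -0.065 and 0.065 m and y of casting1_center in the frame of hopper between -0.06 and 0.06 m and z of casting1_center in the frame of hopper between 0.104 and 0.2 m and x of casting2_center in the frame of hopper between -0.065 and 0.065 m and y of casting2_center in the frame of hopper between -0.06 and 0.06 m and z of casting2_center in the frame of hopper between 0.104 and 0.2 m and x of casting3_center in the frame of hopper between -0.065 and 0.065 m and y of casting3_center in the frame of hopper between -0.06 and 0.06 m and z of casting3_center in the frame of hopper between 0.104 and 0.2 m and x of casting4_center in the frame of hopper between -0.065 and 0.065 m and y of casting4_center in the frame of hopper between -0.06 and 0.06 m and z of casting4_center in the frame of hopper between 0.104 and 0.2 m), for 0.2 s.
2. the gate is drawn out to its end stop and every casting has dropped into the latched drawer (y of drawer in the frame of hopper above -0.036 m and value of joint latch above 1.45 rad and value of joint gate above 0.106 m and x of casting0_center in the frame of drawer between -0.072 and 0.072 m and y of casting0_center in the frame of drawer between -0.094 and 0.094 m and z of casting0_center in the frame of drawer between 0 and 0.08 m and x of casting1_center in the frame of drawer between -0.072 and 0.072 m and y of casting1_center in the frame of drawer between -0.094 and 0.094 m and z of casting1_center in the frame of drawer between 0 and 0.08 m and x of casting2_center in the frame of drawer between -0.072 and 0.072 m and y of casting2_center in the frame of drawer between -0.094 and 0.094 m and z of casting2_center in the frame of drawer between 0 and 0.08 m and x of casting3_center in the frame of drawer between -0.072 and 0.072 m and y of casting3_center in the frame of drawer between -0.094 and 0.094 m and z of casting3_center in the frame of drawer between 0 and 0.08 m and x of casting4_center in the frame of drawer between -0.072 and 0.072 m and y of casting4_center in the frame of drawer between -0.094 and 0.094 m and z of casting4_center in the frame of drawer between 0 and 0.08 m), for 0.2 s.
At the end, for the whole second after the job is handed in: Every casting lies in the drawer, the drawer is home (within 6 mm of its back stop), the latch is down (above 1.45 rad) and the gate is shut again (within 6 mm), the robot having let go (y of drawer in the frame of hopper above -0.036 m and value of joint latch above 1.45 rad and value of joint gate below 0.006 m and x of casting0_center in the frame of drawer between -0.072 and 0.072 m and y of casting0_center in the frame of drawer between -0.094 and 0.094 m and z of casting0_center in the frame of drawer between 0 and 0.08 m and x of casting1_center in the frame of drawer between -0.072 and 0.072 m and y of casting1_center in the frame of drawer between -0.094 and 0.094 m and z of casting1_center in the frame of drawer between 0 and 0.08 m and x of casting2_center in the frame of drawer between -0.072 and 0.072 m and y of casting2_center in the frame of drawer between -0.094 and 0.094 m and z of casting2_center in the frame of drawer between 0 and 0.08 m and x of casting3_center in the frame of drawer between -0.072 and 0.072 m and y of casting3_center in the frame of drawer between -0.094 and 0.094 m and z of casting3_center in the frame of drawer between 0 and 0.08 m and x of casting4_center in the frame of drawer between -0.072 and 0.072 m and y of casting4_center in the frame of drawer between -0.094 and 0.094 m and z of casting4_center in the frame of drawer between 0 and 0.08 m); the robot touches nothing.
It fails at once if the bottle is pushed aside by more than 40 mm (distance of bottle from where it was at the start of the episode above 0.04 m).
It fails at once if the jar is pushed aside by more than 40 mm (distance of jar from where it was at the start of the episode above 0.04 m).
It fails at once if the tape is pushed aside by more than 40 mm (distance of tape from where it was at the start of the episode above 0.04 m).
Of casting0, casting1, casting2, casting3, casting4 only 3 to 5 are there at a start; the rules pass over those that are not, and their reading is None.
At some moment in a run one of casting0, casting1, casting2, casting3, casting4 may be knocked a few centimetres aside while the robot is not near it.
Once in a run the grip may slacken for a moment while it holds something.
It also fails if it takes over 210 s, if anything falls off the work surface, if the arm or the gripper's body presses on something with over 40 N, if the wrist force passes 120 N, or if a joint passes its speed limit or range.

ROBOT

A 6-joint arm with a two-finger parallel gripper is mounted at the origin on the work surface. World frame = base frame: x ahead of the robot, y to its left, z up, the work surface at z = 0. Lengths are in m, angles in rad, forces in N, time in s.
With the tool pointing down it reaches from about 0.35 to 0.975 m from the base axis. Payload 4.9 kg.
Tool frame: the origin (TCP) lies on the centre line of the jaws, within the pads' length; the fingertips stand 14 mm ahead of it and the grasp point (between the pads) lies 5 mm behind it; z points along the fingers, y is the line along which they close (so a half turn about z gives the same grasp; the last joint's range is limited). The gripper opens to 85 mm and grips with 20 to 120 N. Pads are 22 mm wide; open, the fingers measure 114 mm over their backs; the gripper's body (76 mm by 85 mm) begins 54 mm behind the grasp point. The pads swing forward as they close: fully open they stand 13 mm farther back than shut.
Start: joints at [-1.38, 0.053, 1.613, -0, 1.476, -0.119], TCP at [0.191, -0.595, 0.245] pointing down, gripper open.
Joint ranges: [-3.01, 3.01], [-1.01, 2.22], [0.06, 2.58], [-1.02, 4.17], [0.09, 2.62], [-3.14, 3.14]. Speed limits (rad/s): [2.57, 2.57, 3.14, 3.14, 3.14, 3.14].

INTERFACE

Orientations are given as a unit quaternion [w, x, y, z].
In Python, from plant import * gives the robot as it stands.
- The arm moves only by the tool send_rows, never from a script. Its argument "steps" is a list of rows, each an object with "translation": the shift along the tool's x, y, z in cm, a list of three; "delta_rot": the turn, a rotation vector about the tool's x, y, z in rad, a list of three; "jaw": the finger opening in cm, from 0 to 8.54. In form: [{"translation": [dx, dy, dz], "delta_rot": [rx, ry, rz], "jaw": jaw}, ...]. A call has exactly 8 rows; each row is the pose to reach, as a shift and turn from the pose commanded when the call began, along the tool's axes at that moment; what a row does not reach only later rows make up. A row lasts 1/10 s, in which the tool goes at most 50 mm and 8.59 degrees, less where a joint would pass 70% of its speed; a pose out of reach is approached as far as the arm can. A call with a gripper value outside its range is refused whole. The fingers move at their own pace and stop on an object; the grip force is fixed at half the most. Time passes only in rows, so rows that repeat a pose let the fingers close, or fill a call up. It gives the time, the measured TCP pose, the force, the opening and the grip force at its end, in the units of the state.
- state(): the state, without advancing time (a new reading comes with each control period).
- grab_frame(name): name is "scene" or "top" or "wrist"; returns a dict with "pixels" (384x512x3 uint8, blue, green, red), "range_z" (384x512 float32, m along the optical axis (not along the pixel's ray), 0 where there is no reading), "fx", "fy", "cx", "cy" (pixels), "dist" ([k1, k2, p1, p2, k3] as OpenCV has them; the pictures are not rectified), "rvec" (rotation vector, rad) and "tvec" (3), from world to camera coordinates, as OpenCV has them. Camera axes: x right, y down, z forward; pixel columns grow to the right and rows downward; lengths in m; the calibration is good to about 2 mm. A picture is of the moment at which its call begins.
- job_done(): hands the job in; it is judged then, once.
The state is a dict: "time": time; "joint_pos": joint angles; "joint_vel": joint speeds; "joint_efforts": joint torques, N m; "tool_pos": TCP position; "tool_rot": TCP orientation; "contact_force": force on the tool from outside, world axes, zero at the start; "ft_torque": the same for the moment, N m; "gripper_width": opening from 0.0 (shut) to 1.0 (fully open); "grasp_force": force on a finger pad.
Only numpy, scipy, OpenCV 4.12 (cv2) and the standard library are available. Lean on these libraries where they do the work, as an engineer would, in place of code of your own. Each camera call takes 0.05 s, during which the arm holds its last target. There are 200 camera calls.

## Working session

There is one attempt and no reset: what is moved stays moved. The work goes in short steps, Python scripts to look and compute and a tool call to move; the robot and the scene stay as the last step left them, time stands still between calls to the robot, and variables do not carry over. Pictures are saved under pics/ and viewed, at most 14 in all, crops included, and the job is handed in when it is done.

Besides the shell and the picture viewer there is one more tool, called after "Emit:" as name(argument=value, ...) on one line, values as JSON. send_rows: Moves the arm, as the interface text tells. Its arguments: {"type":"object","properties":{"steps":{"type":"array","items":{"type":"object","properties":{"translation":{"type":"array","items":{"type":"number"}},"delta_rot":{"type":"array","items":{"type":"number"}},"jaw":{"type":"number"}}}}},"required":["steps"]}

```bash
mkdir -p pics; ls
cat > h.py <<'E'
from plant import *
import numpy as np, cv2, pickle
from scipy.spatial.transform import Rotation as R
def snap(n,f):
    g=grab_frame(n); cv2.imwrite('pics/'+f+'.png',g['pixels']); pickle.dump(g,open(f+'.pkl','wb')); return g
def load(f): return pickle.load(open(f+'.pkl','rb'))
def cloud(g):
    h,w=g['range_z'].shape; u,v=np.meshgrid(np.arange(w),np.arange(h))
    K=np.array([[g['fx'],0,g['cx']],[0,g['fy'],g['cy']],[0,0,1]])
    p=cv2.undistortPoints(np.stack([u,v],-1).reshape(-1,1,2).astype(np.float64),K,np.array(g['dist'])).reshape(h,w,2)
    z=g['range_z'].astype(float); c=np.stack([p[...,0]*z,p[...,1]*z,z],-1)
    Rm=cv2.Rodrigues(np.array(g['rvec'],float))[0]
    return (c-np.array(g['tvec']).reshape(3))@Rm
def proj(g,P):
    K=np.array([[g['fx'],0,g['cx']],[0,g['fy'],g['cy']],[0,0,1]])
    return cv2.projectPoints(np.atleast_2d(np.array(P,float)),np.array(g['rvec'],float),np.array(g['tvec'],float),K,np.array(g['dist']))[0].reshape(-1,2)
E
python3 - <<'E'
from h import *
for n in('top','scene'): snap(n,n+'0')
print(state())
a=load('top0');print(a['fx'],a['rvec'],a['tvec'])
E
```

```text
pics
{'time': 0.1, 'joint_pos': array([-1.38001956e+00,  5.33093174e-02,  1.61417386e+00, -1.47317017e-10,
        1.47601613e+00, -1.19011398e-01]), 'joint_vel': array([ 0.00248502, -0.00294447, -0.00212946, -0.00114717,  0.00071727,
       -0.00064958]), 'joint_efforts': array([ 1.10144778e-03, -3.94903135e+01, -3.71362209e+01, -7.81848416e-05,
        3.88984787e-03, -1.91357351e-06]), 'tool_pos': array([ 0.19042434, -0.5947081 ,  0.24416423]), 'tool_rot': array([-9.52714475e-04,  9.88027428e-01,  1.54275380e-01, -3.42007054e-05]), 'contact_force': array([-0.090957  ,  0.0088118 ,  0.13567042]), 'ft_torque': array([-0.00728743, -0.03545749,  0.00920376]), 'grasp_force': 0.0, 'gripper_width': 0.9991002067684154}
440.85067756106315 [ 2.17818499 -2.15067481  0.10958685] [-0.05258202  0.55332795  1.60818553]
```

View pics/top0.png

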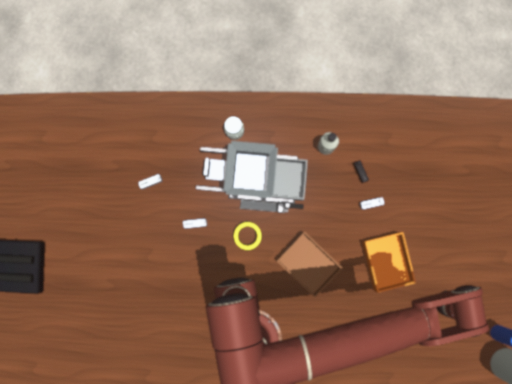

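View pics/scene0.png

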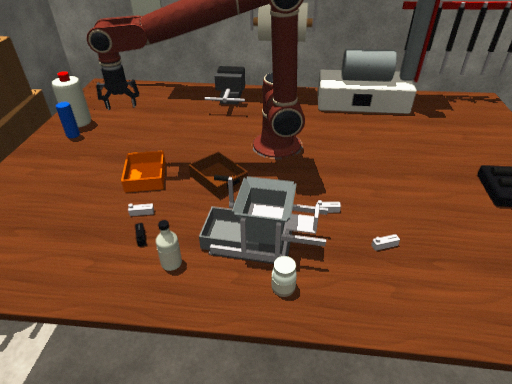

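The top view shows the hopper near (250,172), the grey drawer (290,178), and the latch and black knob (285,208). Three pale castings lie at (150,181), (195,223) and (372,203), with a black decoy at (361,171). The tape is at (247,236), the jar at (233,127) and the bottle at (328,142).

Run:
```python
from h import *
g=load('top0');P=cloud(g)
px=g['pixels']
s=px.min(2)
z=P[...,2]
def rep(name,m):
    n,l,st,c=cv2.connectedComponentsWithStats(m.astype(np.uint8))
    for i in range(1,n):
        if st[i,4]<25: continue
        q=P[l==i]; r=cv2.minAreaRect(q[:,:2].astype(np.float32)*1000)
        print(name,c[i].round(),st[i,4],np.round(np.array(r[0])),np.round(r[1]),round(r[2],1),'z',np.percentile(q[:,2],[5,50,95]).round(3))
rep('obj',(z>0.012)&(z<0.06)&(P[...,0]>.3))
# hopper rim
rim=(abs(z-.193)<.006)&(P[...,0]>.35)
rep('rim',rim)
rep('drawer',(abs(z-.061)<.006)&(P[...,0]>.35))
rep('gate',(z>.1)&(z<.17)&(P[...,0]>.35))
c=px[110:260,125:400]; cv2.imwrite('pics/topc.png',cv2.resize(c,(800,436),interpolation=cv2.INTER_CUBIC))
```

```text
obj [236. 136.] 55 [768.  62.] [29. 69.] 17.4 z [0.017 0.04  0.057]
obj [323. 150.] 41 [ 715. -268.] [59. 21.] 51.4 z [0.014 0.04  0.055]
obj [292. 171.] 371 [ 622. -146.] [113. 130.] 85.4 z [0.012 0.018 0.058]
obj [361. 171.] 174 [ 634. -411.] [84. 28.] 23.8 z [0.019 0.03  0.042]
obj [297. 170.] 36 [ 636. -172.] [42. 27.] 13.1 z [0.012 0.014 0.017]
obj [150. 182.] 175 [585. 384.] [27. 86.] 22.0 z [0.018 0.029 0.039]
obj [281. 187.] 47 [ 573. -110.] [48. 34.] 77.4 z [0.012 0.014 0.018]
obj [274. 198.] 305 [543. -58.] [271.  49.] 85.7 z [0.013 0.035 0.057]
obj [372. 203.] 166 [ 514. -451.] [26. 86.] 12.3 z [0.02  0.03  0.039]
obj [280. 208.] 49 [ 492. -110.] [30. 23.] 6.5 z [0.022 0.052 0.058]
obj [195. 223.] 158 [431. 210.] [26. 85.] 6.9 z [0.02  0.029 0.039]
obj [247. 236.] 297 [387.  12.] [95. 95.] 0.5 z [0.038 0.045 0.052]
obj [305. 247.] 160 [ 351. -202.] [206.  99.] 89.6 z [0.018 0.052 0.058]
obj [403. 245.] 153 [ 359. -564.] [118.  42.] 34.6 z [0.014 0.041 0.059]
obj [370. 246.] 128 [ 348. -472.] [76. 98.] 13.8 z [0.016 0.048 0.058]
obj [ 21. 247.] 614 [326. 885.] [ 53. 180.] 1.2 z [0.027 0.048 0.054]
rim [251. 161.] 410 [616.  -2.] [169. 173.] 85.3 z [0.187 0.191 0.196]
rim [247. 194.] 121 [526.   5.] [148.  13.] 85.3 z [0.187 0.191 0.196]
drawer [291. 159.] 35 [ 670. -144.] [78.  6.] 85.3 z [0.056 0.06  0.066]
drawer [301. 184.] 86 [ 586. -185.] [ 67. 161.] 62.2 z [0.056 0.06  0.065]
gate [234. 123.] 64 [796.  65.] [60. 39.] 76.5 z [0.1   0.103 0.107]
gate [329. 141.] 205 [ 730. -281.] [62. 58.] 54.9 z [0.102 0.119 0.168]
gate [214. 150.] 90 [692. 134.] [97. 11.] 85.6 z [0.103 0.113 0.118]
gate [251. 170.] 1288 [612.  -2.] [129. 141.] 87.4 z [0.102 0.107 0.167]
gate [214. 169.] 398 [621. 125.] [68. 71.] 85.8 z [0.101 0.107 0.163]
gate [209. 189.] 88 [552. 143.] [101.  10.] 85.2 z [0.104 0.112 0.118]
gate [293. 206.] 75 [ 491. -152.] [61. 17.] 85.4 z [0.134 0.165 0.169]
```

View pics/topc.png

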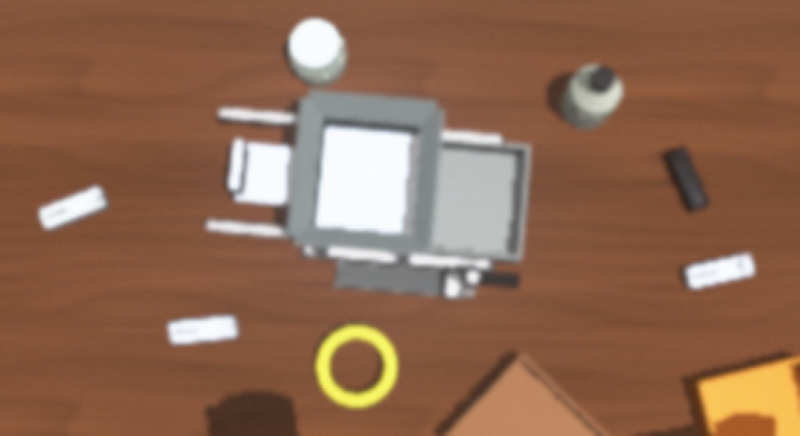

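Only three castings are present, and the hopper yaw is about -0.08. Next I'll refine the hopper frame and build a move planner.

```bash
cat >> h.py <<'E'
def Rt(yaw,tilt=0,axis=(1,0,0)):
    # tool down, tool x at world yaw, then tilted about a world axis
    return R.from_rotvec(np.array(axis)*tilt)*R.from_euler('z',yaw)*R.from_rotvec([np.pi,0,0])
def plan(targets,start=None):
    s=state(); p,r=(s['tool_pos'],R.from_quat(np.roll(s['tool_rot'],-1))) if start is None else start
    for q,rr in targets:
        q=np.array(q,float); d=r.inv().apply(q-p)*100; v=(r.inv()*rr).as_rotvec()
        print('trans',d.round(1).tolist(),'rot',v.round(3).tolist(), 'rows>=%d'%max(np.ceil(np.linalg.norm(d)/5),np.ceil(np.linalg.norm(v)/.15)))
        p,r=p+r.apply(d.round(1)/100),r*R.from_rotvec(v.round(3))
E
python3 - <<'E'
from h import *
g=load('top0');P=cloud(g);z=P[...,2]
B=(P[...,0]>.35)
rim=(abs(z-.191)<.006)&B
r=cv2.minAreaRect((P[rim][:,:2]*1000).astype(np.float32));print(r)
fin=(z>.135)&(z<.172)&(P[...,0]>.5)&(P[...,1]>.11)&(P[...,1]<.2)
print('fin',cv2.minAreaRect((P[fin][:,:2]*1000).astype(np.float32)),P[fin].mean(0))
w=(abs(z-.061)<.006)&B&(P[...,1]<-.175)&(P[...,1]>-.24)&(P[...,0]>.5)
print('drawer end',cv2.minAreaRect((P[w][:,:2]*1000).astype(np.float32)))
k=(z>.12)&B&(P[...,0]<.52)&(P[...,1]<-.1)&(P[...,1]>-.21)
print('knob',cv2.minAreaRect((P[k][:,:2]*1000).astype(np.float32)),z[k].max())
th=np.deg2rad(-4.7);H=lambda x,y,zz:(np.array(r[0])/1000).tolist() 
def hw(x,y,zz,c=np.array(r[0])/1000): return [c[0]+x*np.cos(th)-y*np.sin(th),c[1]+x*np.sin(th)+y*np.cos(th),zz]
for n,p in dict(fin=(0,155,.145),hinge=(-110,-136,.05),knob=(-110,-168,.16)).items(): print(n,np.round(hw(p[0]/1e3,p[1]/1e3,p[2]),4))
E
```

```text
((611.4075317382812, -1.462554931640625), (169.08035278320312, 183.75291442871094), 85.34916687011719)
fin ((623.0808715820312, 153.1203155517578), (12.562121391296387, 60.476444244384766), 85.63819122314453) [0.62230851 0.15203432 0.15893576]
drawer end ((595.6121826171875, -188.8336181640625), (28.611080169677734, 144.94715881347656), 89.36426544189453)
knob ((490.94268798828125, -151.83998107910156), (60.62749099731445, 17.33846664428711), 85.3585205078125) 0.17586721180358478
fin [0.6241 0.153  0.145 ]
hinge [ 0.4906 -0.128   0.05  ]
knob [ 0.488  -0.1599  0.16  ]
```

```bash
cat >> h.py <<'E'
HC=np.array([.6114,-.0015]);TH=-.081
HX=(np.cos(TH),np.sin(TH),0)
def hw(x,y,z): # hopper mm -> world m
    return [HC[0]+(x*np.cos(TH)-y*np.sin(TH))/1e3,HC[1]+(x*np.sin(TH)+y*np.cos(TH))/1e3,z/1e3]
def wh(p):
    d=np.array(p[:2])-HC; return np.array([d[0]*np.cos(TH)+d[1]*np.sin(TH),-d[0]*np.sin(TH)+d[1]*np.cos(TH),p[2]])*1000
E
python3 - <<'E'
from h import *
r=Rt(TH+np.pi/2,.2,HX)
plan([(hw(15,-265,200),r),(hw(15,-265,45),r),(hw(15,-155,45),r),(hw(15,-137,45),r)])
E
```

```text
trans [49.5, -18.6, 4.5] rot [0.116, 0.175, -1.176] rows>=11
trans [-3.1, -0.0, 15.1] rot [0.0, 0.0, 0.0] rows>=4
trans [10.8, -0.0, 2.2] rot [0.0, 0.0, 0.0] rows>=3
trans [1.7, -0.0, 0.4] rot [0.0, 0.0, 0.0] rows>=1
```

Emit:
send_rows(steps=[{"translation":[4,-1.5,0],"delta_rot":[0.015,0.022,-0.14],"jaw":0},{"translation":[8,-3,0],"delta_rot":[0.03,0.044,-0.28],"jaw":0},{"translation":[12,-4.5,0],"delta_rot":[0.045,0.066,-0.42],"jaw":0},{"translation":[16,-6,0],"delta_rot":[0.06,0.088,-0.56],"jaw":0},{"translation":[20,-7.5,0],"delta_rot":[0.06,0.1,-0.7],"jaw":0},{"translation":[24,-9,0],"delta_rot":[0.08,0.12,-0.84],"jaw":0},{"translation":[28,-10.5,1],"delta_rot":[0.1,0.14,-0.98],"jaw":0},{"translation":[30,-11.5,2],"delta_rot":[0.11,0.16,-1.1],"jaw":0}])

```text
time: 0.9
tool_pos: [0.4433, -0.3922, 0.225]
tool_rot: [-0.063, 0.755, 0.649, 0.068]
contact_force: [-0.1, 0.5, -0.5]
gripper_width: 0.001
grasp_force: 0.0
```

Run:
```python
from h import *
print(state()['tool_pos'],state()['joint_pos'])
r=Rt(TH+np.pi/2,.2,HX)
plan([(hw(15,-265,200),r),(hw(15,-265,45),r),(hw(15,-155,45),r),(hw(15,-137,45),r)])
```

```text
[ 0.44334957 -0.39216549  0.22499678] [-0.90815282  0.06081928  1.6462649   0.12864677  1.56875897 -0.76720329]
trans [14.1, 14.1, 5.1] rot [0.005, 0.014, -0.068] rows>=5
trans [-3.1, 0.0, 15.2] rot [0.0, 0.0, -0.0] rows>=4
trans [10.8, 0.0, 2.1] rot [0.0, 0.0, -0.0] rows>=3
trans [1.8, 0.0, 0.4] rot [0.0, 0.0, -0.0] rows>=1
```

Emit:
send_rows(steps=[{"translation":[3.5,3.5,1.2],"delta_rot":[0,0,0],"jaw":0},{"translation":[7,7,2.5],"delta_rot":[0,0,-0.03],"jaw":0},{"translation":[10.5,10.5,3.8],"delta_rot":[0.005,0.014,-0.068],"jaw":0},{"translation":[14.1,14.1,5.1],"delta_rot":[0.005,0.014,-0.068],"jaw":0},{"translation":[14.1,14.1,5.1],"delta_rot":[0.005,0.014,-0.068],"jaw":0},{"translation":[14.1,14.1,5.1],"delta_rot":[0.005,0.014,-0.068],"jaw":0},{"translation":[14.1,14.1,5.1],"delta_rot":[0.005,0.014,-0.068],"jaw":0},{"translation":[14.1,14.1,5.1],"delta_rot":[0.005,0.014,-0.068],"jaw":0}])

```text
time: 1.7
tool_pos: [0.6025, -0.2712, 0.1999]
tool_rot: [-0.067, 0.735, 0.671, 0.073]
contact_force: [0.3, 0.8, -0.1]
gripper_width: 0.002
grasp_force: 0.0
```

Emit:
send_rows(steps=[{"translation":[-0.8,0,4],"delta_rot":[0,0,0],"jaw":0},{"translation":[-1.6,0,8],"delta_rot":[0,0,0],"jaw":0},{"translation":[-2.4,0,12],"delta_rot":[0,0,0],"jaw":0},{"translation":[-3.1,0,14.5],"delta_rot":[0,0,0],"jaw":0},{"translation":[-3.1,0,15.2],"delta_rot":[0,0,0],"jaw":0},{"translation":[-3.1,0,15.2],"delta_rot":[0,0,0],"jaw":0},{"translation":[-3.1,0,15.2],"delta_rot":[0,0,0],"jaw":0},{"translation":[-3.1,0,15.2],"delta_rot":[0,0,0],"jaw":0}])

```text
time: 2.5
tool_pos: [0.6045, -0.2717, 0.0474]
tool_rot: [-0.065, 0.734, 0.672, 0.073]
contact_force: [-0.9, 0.1, 1.0]
gripper_width: -0.003
grasp_force: 0.0
```

Emit:
send_rows(steps=[{"translation":[2.5,0,0.5],"delta_rot":[0,0,0],"jaw":0},{"translation":[4,0,0.8],"delta_rot":[0,0,0],"jaw":0},{"translation":[5.2,0,1.0],"delta_rot":[0,0,0],"jaw":0},{"translation":[6.5,0,1.3],"delta_rot":[0,0,0],"jaw":0},{"translation":[7.8,0,1.6],"delta_rot":[0,0,0],"jaw":0},{"translation":[9,0,1.8],"delta_rot":[0,0,0],"jaw":0},{"translation":[10,0,2],"delta_rot":[0,0,0],"jaw":0},{"translation":[10.8,0,2.1],"delta_rot":[0,0,0],"jaw":0}])

```text
time: 3.3
tool_pos: [0.6136, -0.1612, 0.046]
tool_rot: [-0.066, 0.734, 0.672, 0.073]
contact_force: [0.4, -4.5, -0.3]
gripper_width: -0.002
grasp_force: 2.2
```

Run:
```python
from h import *
print(wh(state()['tool_pos']))
g=snap('top','top1');P=cloud(g);z=P[...,2]
Q=((P[...,:2]-HC)@np.array([[np.cos(TH),-np.sin(TH)],[np.sin(TH),np.cos(TH)]]))*1000
m=(abs(z-.061)<.006)&(Q[...,0]>-60)&(Q[...,0]<-25)&(Q[...,1]<-90)&(Q[...,1]>-240)
print(np.sort(Q[m][:,1])[:8])
snap('scene','scene1')
```

```text
[  15.07401479 -158.99791093   46.01193351]
[]
```

Emit:
send_rows(steps=[{"translation":[0.6,0,0.1],"delta_rot":[0,0,0],"jaw":0},{"translation":[1.0,0,0.2],"delta_rot":[0,0,0],"jaw":0},{"translation":[1.3,0,0.2],"delta_rot":[0,0,0],"jaw":0},{"translation":[1.5,0,0.3],"delta_rot":[0,0,0],"jaw":0},{"translation":[1.7,0,0.3],"delta_rot":[0,0,0],"jaw":0},{"translation":[1.8,0,0.4],"delta_rot":[0,0,0],"jaw":0},{"translation":[1.9,0,0.4],"delta_rot":[0,0,0],"jaw":0},{"translation":[1.9,0,0.4],"delta_rot":[0,0,0],"jaw":0}])

```text
time: 4.2
tool_pos: [0.6149, -0.142, 0.0455]
tool_rot: [-0.067, 0.734, 0.672, 0.073]
contact_force: [0.5, -5.5, 3.4]
gripper_width: 0.001
grasp_force: 2.5
```

Emit:
send_rows(steps=[{"translation":[0.1,0,0],"delta_rot":[0,0,0],"jaw":0},{"translation":[0.2,0,0],"delta_rot":[0,0,0],"jaw":0},{"translation":[0.3,0,0],"delta_rot":[0,0,0],"jaw":0},{"translation":[0.3,0,0],"delta_rot":[0,0,0],"jaw":0},{"translation":[0.4,0,0],"delta_rot":[0,0,0],"jaw":0},{"translation":[0.4,0,0],"delta_rot":[0,0,0],"jaw":0},{"translation":[0.5,0,0],"delta_rot":[0,0,0],"jaw":0},{"translation":[0.5,0,0],"delta_rot":[0,0,0],"jaw":0}])

```text
time: 5.0
tool_pos: [0.6143, -0.139, 0.0456]
tool_rot: [-0.066, 0.734, 0.672, 0.071]
contact_force: [-3.3, -11.6, -0.4]
gripper_width: 0.002
grasp_force: 5.9
```

Run:
```python
from h import *
print(wh(state()['tool_pos']),state()['contact_force'])
```

```text
[  14.01540894 -136.79033077   45.62470992] [ -3.30660788 -11.57746654  -0.39316203]
```

Emit:
send_rows(steps=[{"translation":[0.1,0,0],"delta_rot":[0,0,0],"jaw":0},{"translation":[0.2,0,0],"delta_rot":[0,0,0],"jaw":0},{"translation":[0.3,0,0],"delta_rot":[0,0,0],"jaw":0},{"translation":[0.3,0,0],"delta_rot":[0,0,0],"jaw":0},{"translation":[0.4,0,0],"delta_rot":[0,0,0],"jaw":0},{"translation":[0.4,0,0],"delta_rot":[0,0,0],"jaw":0},{"translation":[0.4,0,0],"delta_rot":[0,0,0],"jaw":0},{"translation":[0.4,0,0],"delta_rot":[0,0,0],"jaw":0}])

```text
time: 5.8
tool_pos: [0.6134, -0.1383, 0.0457]
tool_rot: [-0.065, 0.735, 0.672, 0.068]
contact_force: [-6.4, -22.0, -1.5]
gripper_width: -0.001
grasp_force: 11.0
```

Emit:
send_rows(steps=[{"translation":[-1,0,0],"delta_rot":[0,0,0],"jaw":0},{"translation":[-3,0,0],"delta_rot":[0,0,0],"jaw":0},{"translation":[-6,0,0],"delta_rot":[0,0,0],"jaw":0},{"translation":[-6,0,-4],"delta_rot":[0,0,0],"jaw":0},{"translation":[-6,0,-8],"delta_rot":[0,0,0],"jaw":0},{"translation":[-6,0,-12],"delta_rot":[0,0,0],"jaw":0},{"translation":[-6,0,-16],"delta_rot":[0,0,0],"jaw":0},{"translation":[-6,0,-20],"delta_rot":[0,0,0],"jaw":0}])

```text
time: 6.6
tool_pos: [0.6066, -0.2305, 0.232]
tool_rot: [-0.069, 0.734, 0.672, 0.073]
contact_force: [0.3, -1.0, -0.2]
gripper_width: 0.0
grasp_force: 0.0
```

Run:
```python
from h import *
print(wh(state()['tool_pos']))
r=Rt(TH+np.pi/2)
plan([(hw(-155,-171,250),r),(hw(-155,-171,128),r),(hw(-130,-171,128),r),(hw(-50,-171,124),r)])
g=snap('top','top2');P=cloud(g);z=P[...,2]
Q=((P[...,:2]-HC)@np.array([[np.cos(TH),-np.sin(TH)],[np.sin(TH),np.cos(TH)]]))*1000
m=(abs(z-.061)<.006)&(Q[...,0]>-60)&(Q[...,0]<60)&(Q[...,1]<-90)&(Q[...,1]>-240)
print(np.sort(Q[m][:,1])[:6],m.sum())
```

```text
[  13.71623363 -228.66202418  232.03397552]
trans [5.9, -16.9, -0.6] rot [-0.001, -0.201, -0.008] rows>=4
trans [-0.0, -0.0, 12.2] rot [-0.0, 0.0, 0.0] rows>=3
trans [-0.0, 2.5, 0.0] rot [-0.0, 0.0, 0.0] rows>=1
trans [-0.0, 8.0, 0.4] rot [-0.0, 0.0, 0.0] rows>=2
[-126.10095098 -125.50139203 -125.44543705 -125.3118967  -125.13527083
 -124.94845269] 42
```

The drawer is home, with its end wall at -125. Next is the latch.

Emit:
send_rows(steps=[{"translation":[1.2,-3.5,-0.6],"delta_rot":[0,-0.06,0],"jaw":0},{"translation":[2.4,-7,-0.6],"delta_rot":[0,-0.12,0],"jaw":0},{"translation":[3.6,-10.5,-0.6],"delta_rot":[0,-0.2,0],"jaw":0},{"translation":[4.8,-14,-0.6],"delta_rot":[0,-0.2,0],"jaw":0},{"translation":[5.9,-16.9,-0.6],"delta_rot":[0,-0.2,0],"jaw":0},{"translation":[5.9,-16.9,-0.6],"delta_rot":[0,-0.2,0],"jaw":0},{"translation":[5.9,-16.9,-0.6],"delta_rot":[0,-0.2,0],"jaw":0},{"translation":[5.9,-16.9,-0.6],"delta_rot":[0,-0.2,0],"jaw":0}])

```text
time: 7.45
tool_pos: [0.4442, -0.1594, 0.2487]
tool_rot: [-0.0, 0.738, 0.675, -0.001]
contact_force: [-0.4, 0.0, 0.1]
gripper_width: -0.005
grasp_force: 0.0
```

Emit:
send_rows(steps=[{"translation":[0,0,4],"delta_rot":[0,0,0],"jaw":0},{"translation":[0,0,8],"delta_rot":[0,0,0],"jaw":0},{"translation":[0,0,12.2],"delta_rot":[0,0,0],"jaw":0},{"translation":[0,0,12.2],"delta_rot":[0,0,0],"jaw":0},{"translation":[0,0,12.2],"delta_rot":[0,0,0],"jaw":0},{"translation":[0,1,12.2],"delta_rot":[0,0,0],"jaw":0},{"translation":[0,2,12.2],"delta_rot":[0,0,0],"jaw":0},{"translation":[0,3,12.2],"delta_rot":[0,0,0],"jaw":0}])

```text
time: 8.25
tool_pos: [0.4756, -0.1628, 0.129]
tool_rot: [0.002, 0.738, 0.675, -0.0]
contact_force: [-0.4, 0.7, 1.0]
gripper_width: 0.001
grasp_force: 0.0
```

Emit:
send_rows(steps=[{"translation":[0,1,0],"delta_rot":[0,0,0],"jaw":0},{"translation":[0,2,0],"delta_rot":[0,0,0],"jaw":0},{"translation":[0,3,0.1],"delta_rot":[0,0,0],"jaw":0},{"translation":[0,4,0.2],"delta_rot":[0,0,0],"jaw":0},{"translation":[0,5,0.3],"delta_rot":[0,0,0],"jaw":0},{"translation":[0,6,0.4],"delta_rot":[0,0,0],"jaw":0},{"translation":[0,7,0.4],"delta_rot":[0,0,0],"jaw":0},{"translation":[0,7.5,0.4],"delta_rot":[0,0,0],"jaw":0}])

```text
time: 9.05
tool_pos: [0.5478, -0.1684, 0.1215]
tool_rot: [-0.002, 0.738, 0.675, -0.002]
contact_force: [-3.8, 0.4, -2.9]
gripper_width: 0.002
grasp_force: 2.2
```

Run:
```python
from h import *
print(wh(state()['tool_pos']))
r=Rt(TH+np.pi/2)
plan([(hw(-62,-171,180),r),(hw(-12,-171,180),r),(hw(-10,-171,69),r)])
g=snap('scene','scene2');cv2.imwrite('pics/s2.png',cv2.resize(g['pixels'][120:290,170:360],None,fx=3,fy=3))
```

```text
[ -49.92818399 -171.49854294  121.4743487 ]
trans [0.0, -1.2, -5.8] rot [-0.005, 0.001, -0.008] rows>=2
trans [0.0, 5.0, -0.0] rot [0.0, -0.0, 0.0] rows>=1
trans [0.0, 0.2, 11.1] rot [0.0, -0.0, 0.0] rows>=3
```

View pics/s2.png

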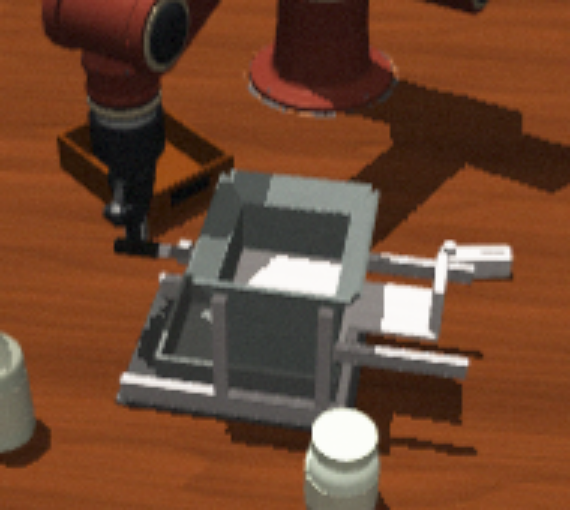

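The crop shows the latch knob, at about (135,245), pushed partway over by the fingers, and the drawer home. Now I'll press the latch down from above.

Emit:
send_rows(steps=[{"translation":[0,-1.2,0],"delta_rot":[0,0,0],"jaw":0},{"translation":[0,-1.2,-3],"delta_rot":[0,0,0],"jaw":0},{"translation":[0,-1.2,-5.8],"delta_rot":[0,0,0],"jaw":0},{"translation":[0,0,-5.8],"delta_rot":[0,0,0],"jaw":0},{"translation":[0,3.8,-5.8],"delta_rot":[0,0,0],"jaw":0},{"translation":[0,3.8,-5.8],"delta_rot":[0,0,0],"jaw":0},{"translation":[0,3.8,-4],"delta_rot":[0,0,0],"jaw":0},{"translation":[0,3.8,-3],"delta_rot":[0,0,0],"jaw":0}])

```text
time: 9.9
tool_pos: [0.5852, -0.1718, 0.1514]
tool_rot: [-0.0, 0.738, 0.675, -0.001]
contact_force: [0.2, 0.7, -0.1]
gripper_width: 0.0
grasp_force: 0.0
```

Emit:
send_rows(steps=[{"translation":[0,0,1.5],"delta_rot":[0,0,0],"jaw":0},{"translation":[0,0,3],"delta_rot":[0,0,0],"jaw":0},{"translation":[0,0,4.2],"delta_rot":[0,0,0],"jaw":0},{"translation":[0,0,5.4],"delta_rot":[0,0,0],"jaw":0},{"translation":[0,0,6.4],"delta_rot":[0,0,0],"jaw":0},{"translation":[0,0,7.2],"delta_rot":[0,0,0],"jaw":0},{"translation":[0,0,7.6],"delta_rot":[0,0,0],"jaw":0},{"translation":[0,0,7.8],"delta_rot":[0,0,0],"jaw":0}])

```text
time: 10.7
tool_pos: [0.6068, -0.1758, 0.0898]
tool_rot: [0.023, 0.738, 0.674, 0.016]
contact_force: [42.5, 0.6, 12.3]
gripper_width: -0.003
grasp_force: 24.7
```

Emit:
send_rows(steps=[{"translation":[0,0,0.1],"delta_rot":[0,0,0],"jaw":0},{"translation":[0,0,0.2],"delta_rot":[0,0,0],"jaw":0},{"translation":[0,0,0.3],"delta_rot":[0,0,0],"jaw":0},{"translation":[0,0,0.4],"delta_rot":[0,0,0],"jaw":0},{"translation":[0,0,0.5],"delta_rot":[0,0,0],"jaw":0},{"translation":[0,0,0.6],"delta_rot":[0,0,0],"jaw":0},{"translation":[0,0,0.6],"delta_rot":[0,0,0],"jaw":0},{"translation":[0,0,0.6],"delta_rot":[0,0,0],"jaw":0}])

```text
time: 11.5
tool_pos: [0.6079, -0.1759, 0.0843]
tool_rot: [0.024, 0.738, 0.674, 0.017]
contact_force: [44.7, 1.1, 10.5]
gripper_width: -0.001
grasp_force: 21.8
```

Run:
```python
from h import *
print(wh(state()['tool_pos']),state()['contact_force'])
```

```text
[  10.64283743 -174.14442842   84.3137565 ] [44.70827751  1.12147804 10.50880301]
```

The finger slipped past to the knob's +x side, so I'll lift off and look again.

Emit:
send_rows(steps=[{"translation":[0,1.5,0],"delta_rot":[0,0,0],"jaw":0},{"translation":[0,3,0],"delta_rot":[0,0,0],"jaw":0},{"translation":[0,3,-3],"delta_rot":[0,0,0],"jaw":0},{"translation":[0,3,-7],"delta_rot":[0,0,0],"jaw":0},{"translation":[-2,3,-11],"delta_rot":[0,0,0],"jaw":0},{"translation":[-5,3,-15],"delta_rot":[0,0,0],"jaw":0},{"translation":[-8,3,-15],"delta_rot":[0,0,0],"jaw":0},{"translation":[-8,3,-15],"delta_rot":[0,0,0],"jaw":0}])

```text
time: 12.3
tool_pos: [0.6087, -0.2578, 0.2206]
tool_rot: [0.002, 0.739, 0.674, -0.001]
contact_force: [-0.4, 1.1, -0.7]
gripper_width: 0.002
grasp_force: 0.0
```

Run:
```python
from h import *
print(wh(state()['tool_pos']))
g=snap('top','top3');P=cloud(g);z=P[...,2]
Q=((P[...,:2]-HC)@np.array([[np.cos(TH),-np.sin(TH)],[np.sin(TH),np.cos(TH)]]))*1000
m=(z<.19)&(z>.03)&(Q[...,0]>-140)&(Q[...,0]<40)&(Q[...,1]<-150)&(Q[...,1]>-195)
print(np.c_[Q[m],z[m]*1000].round()[:60:2])
g=snap('scene','scene3')
cv2.imwrite('pics/s3.png',np.hstack([cv2.resize(g['pixels'][150:270,190:310],(400,400)),cv2.resize(load('top3')['pixels'][140:230,230:330],(400,400))]))
```

```text
[  18.05365522 -255.67481454  220.62958384]
[[   4. -151.   68.]
 [   5. -159.   68.]
 [   5. -166.   69.]
 [   7. -174.   63.]
 [   7. -181.   66.]
 [   7. -188.   67.]
 [   0. -155.   70.]
 [   1. -163.   69.]
 [   1. -170.   74.]
 [   2. -177.   71.]
 [   2. -184.   74.]
 [  -3. -152.   64.]
 [  -3. -159.   68.]
 [  -3. -166.   72.]
 [  -2. -174.   72.]
 [  -2. -181.   76.]
 [  -1. -188.   74.]
 [  -7. -156.   68.]
 [  -6. -163.   67.]
 [  -6. -170.   71.]
 [  -5. -178.   72.]
 [  -4. -185.   69.]
 [  -9. -161.   58.]
 [  -9. -167.   64.]
 [  -8. -175.   64.]
 [  -8. -181.   71.]
 [ -81. -154.   34.]
 [ -85. -154.   40.]]
```

View pics/s3.png

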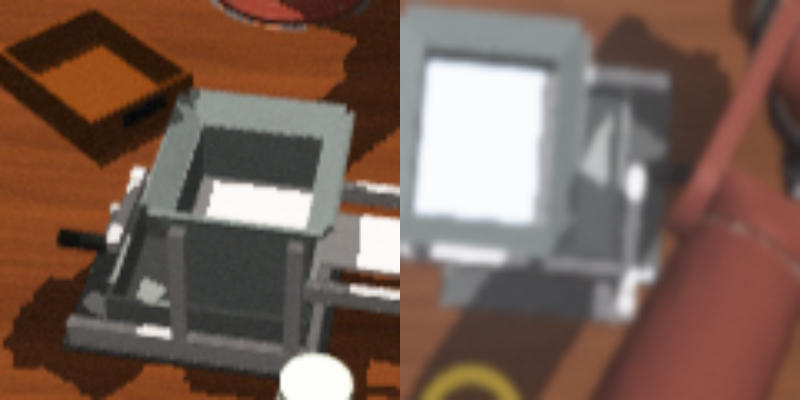

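The latch is nearly down: the knob top is at about 70 mm and should be 59. I'll press it home from directly above.

Run:
```python
from h import *
r=Rt(TH+np.pi/2)
plan([(hw(-3,-172,130),r),(hw(-3,-172,67),r)])
```

```text
trans [8.0, -2.1, 8.8] rot [-0.003, 0.0, -0.009] rows>=3
trans [0.0, 0.0, 6.3] rot [0.0, 0.0, -0.0] rows>=2
```

Emit:
send_rows(steps=[{"translation":[2.5,-2.1,3],"delta_rot":[0,0,0],"jaw":0},{"translation":[5.5,-2.1,6],"delta_rot":[0,0,0],"jaw":0},{"translation":[8,-2.1,8.8],"delta_rot":[0,0,0],"jaw":0},{"translation":[8,-2.1,8.8],"delta_rot":[0,0,0],"jaw":0},{"translation":[8,-2.1,10],"delta_rot":[0,0,0],"jaw":0},{"translation":[8,-2.1,11.5],"delta_rot":[0,0,0],"jaw":0},{"translation":[8,-2.1,13],"delta_rot":[0,0,0],"jaw":0},{"translation":[8,-2.1,13.6],"delta_rot":[0,0,0],"jaw":0}])

```text
time: 13.2
tool_pos: [0.594, -0.1732, 0.0806]
tool_rot: [-0.001, 0.738, 0.675, -0.001]
contact_force: [0.2, 0.8, 2.0]
gripper_width: 0.002
grasp_force: 0.4
```

Emit:
send_rows(steps=[{"translation":[0,0,0.3],"delta_rot":[0,0,0],"jaw":0},{"translation":[0,0,0.6],"delta_rot":[0,0,0],"jaw":0},{"translation":[0,0,0.9],"delta_rot":[0,0,0],"jaw":0},{"translation":[0,0,1.1],"delta_rot":[0,0,0],"jaw":0},{"translation":[0,0,1.3],"delta_rot":[0,0,0],"jaw":0},{"translation":[0,0,1.5],"delta_rot":[0,0,0],"jaw":0},{"translation":[0,0,1.5],"delta_rot":[0,0,0],"jaw":0},{"translation":[0,0,1.5],"delta_rot":[0,0,0],"jaw":0}])

```text
time: 14.0
tool_pos: [0.5957, -0.1735, 0.0724]
tool_rot: [0.001, 0.738, 0.675, -0.001]
contact_force: [-9.1, 2.8, 19.7]
gripper_width: 0.003
grasp_force: 10.0
```

Run:
```python
from h import *
print(wh(state()['tool_pos']),state()['contact_force'])
```

```text
[  -1.72536106 -172.69191615   72.36765451] [-9.12193282  2.78612588 19.69659013]
```

The latch is down (finger tip at 58 mm, reacting 20 N). Next is the first casting.

Run:
```python
from h import *
r=Rt(TH+np.pi/2); r1=Rt(np.deg2rad(102.3))
s=state(); p=s['tool_pos']
plan([([p[0],p[1],.2],r),([.514,-.451,.2],r1)])
```

```text
trans [-0.0, -0.0, -12.8] rot [-0.001, 0.002, -0.008] rows>=3
trans [-28.3, -5.9, 0.0] rot [0.0, 0.0, -0.296] rows>=6
```

Emit:
send_rows(steps=[{"translation":[0,0,-4],"delta_rot":[0,0,0],"jaw":0},{"translation":[0,0,-8],"delta_rot":[0,0,0],"jaw":2},{"translation":[0,0,-12.8],"delta_rot":[0,0,0],"jaw":4},{"translation":[-4.5,-1,-12.8],"delta_rot":[0,0,-0.1],"jaw":5},{"translation":[-9,-2,-12.8],"delta_rot":[0,0,-0.2],"jaw":5},{"translation":[-13.5,-3,-12.8],"delta_rot":[0,0,-0.3],"jaw":5},{"translation":[-18,-4,-12.8],"delta_rot":[0,0,-0.3],"jaw":5},{"translation":[-22.5,-5,-12.8],"delta_rot":[0,0,-0.3],"jaw":5}])

```text
time: 14.8
tool_pos: [0.5245, -0.3941, 0.1964]
tool_rot: [0.0, 0.629, 0.778, -0.001]
contact_force: [0.2, 0.3, -0.4]
gripper_width: 0.584
grasp_force: 0.0
```

```bash
cat >> h.py <<'E'
def castings(g,zmax=.06):
    P=cloud(g);z=P[...,2]; b=g['pixels'].min(2)
    m=((z>.012)&(z<zmax)).astype(np.uint8)
    n,l,st,c=cv2.connectedComponentsWithStats(m)
    for i in range(1,n):
        if st[i,4]<60: continue
        q=P[l==i]; top=q[q[:,2]>.024]
        if len(top)<40: continue
        r=cv2.minAreaRect((top[:,:2]*1000).astype(np.float32)); w,h=r[1]
        a=r[2] if w>h else r[2]+90
        if 70<max(w,h)<100 and 18<min(w,h)<40: print('bar',np.round(r[0],1),np.round(r[1]),'long axis deg',round(a,1),'bright',int(np.median(b[l==i])),'px',c[i].round())
E
python3 - <<'E'
from h import *
castings(snap('wrist','w1')); print('top'); castings(snap('top','top4'))
p=state()['tool_pos'];print(p)
E
```

```text
bar [ 513.8 -449.2] [26. 83.] long axis deg 102.9 bright 255 px [232. 226.]
bar [ 634.1 -410.2] [85. 26.] long axis deg 22.8 bright 54 px [364. 213.]
top
bar [ 670.4 -129.4] [72. 36.] long axis deg 86.9 bright 200 px [285. 159.]
bar [ 634.7 -410.5] [82. 28.] long axis deg 22.6 bright 56 px [360. 171.]
bar [630.7 413.3] [28. 83.] long axis deg 112.2 bright 235 px [143. 170.]
bar [430.7 209.9] [26. 83.] long axis deg 96.9 bright 241 px [195. 223.]
[ 0.52312816 -0.39734447  0.19631269]
```

View pics/w1.png

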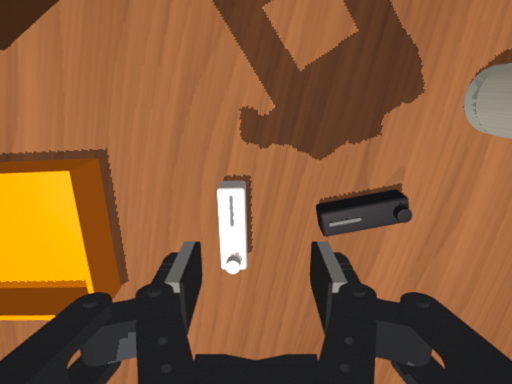

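The wrist view shows casting A at (232,226), with its stub end near (233,265), and the black decoy at (364,213). In the top view the far casting has already been knocked to (0.631, 0.413).

Run:
```python
from h import *
r1=Rt(np.deg2rad(102.9)); r=Rt(TH+np.pi/2)
plan([([.5138,-.4492,.1],r1),([.5138,-.4492,.02],r1),([.5138,-.4492,.28],r1),(hw(-25,0,280),r),(hw(-25,0,165),r)])
```

```text
trans [-4.9, -1.9, 9.7] rot [-0.002, 0.003, -0.02] rows>=3
trans [0.0, -0.0, 8.0] rot [-0.0, 0.0, -0.0] rows>=2
trans [0.0, -0.0, -26.0] rot [-0.0, 0.0, -0.0] rows>=6
trans [42.3, 17.1, -0.1] rot [-0.0, 0.0, 0.306] rows>=10
trans [-0.0, -0.0, 11.5] rot [-0.0, 0.0, 0.0] rows>=3
```

Emit:
send_rows(steps=[{"translation":[-2.5,-1,4],"delta_rot":[0,0,0],"jaw":5},{"translation":[-4.9,-1.9,8],"delta_rot":[0,0,-0.02],"jaw":5},{"translation":[-4.9,-1.9,10],"delta_rot":[0,0,-0.02],"jaw":5},{"translation":[-4.9,-1.9,13],"delta_rot":[0,0,-0.02],"jaw":5},{"translation":[-4.9,-1.9,16],"delta_rot":[0,0,-0.02],"jaw":5},{"translation":[-4.9,-1.9,17.7],"delta_rot":[0,0,-0.02],"jaw":5},{"translation":[-4.9,-1.9,17.7],"delta_rot":[0,0,-0.02],"jaw":5},{"translation":[-4.9,-1.9,17.7],"delta_rot":[0,0,-0.02],"jaw":5}])

```text
time: 15.7
tool_pos: [0.5172, -0.4446, 0.0199]
tool_rot: [0.0, 0.621, 0.784, -0.001]
contact_force: [0.4, 0.0, 0.6]
gripper_width: 0.584
grasp_force: 0.0
```

Emit:
send_rows(steps=[{"translation":[0,0,0],"delta_rot":[0,0,0],"jaw":1.5},{"translation":[0,0,0],"delta_rot":[0,0,0],"jaw":1.5},{"translation":[0,0,0],"delta_rot":[0,0,0],"jaw":1.5},{"translation":[0,0,0],"delta_rot":[0,0,0],"jaw":1.5},{"translation":[0,0,0],"delta_rot":[0,0,0],"jaw":1.5},{"translation":[0,0,-2],"delta_rot":[0,0,0],"jaw":1.5},{"translation":[0,0,-5],"delta_rot":[0,0,0],"jaw":1.5},{"translation":[0,0,-9],"delta_rot":[0,0,0],"jaw":1.5}])

```text
time: 16.5
tool_pos: [0.5152, -0.4427, 0.1069]
tool_rot: [-0.003, 0.621, 0.784, -0.0]
contact_force: [-0.2, -0.8, -1.2]
gripper_width: 0.292
grasp_force: 60.4
```

Emit:
send_rows(steps=[{"translation":[0,0,-4],"delta_rot":[0,0,0],"jaw":1.5},{"translation":[0,0,-8],"delta_rot":[0,0,0],"jaw":1.5},{"translation":[0,0,-12],"delta_rot":[0,0,0],"jaw":1.5},{"translation":[0,0,-16],"delta_rot":[0,0,0],"jaw":1.5},{"translation":[0,0,-17],"delta_rot":[0,0,0],"jaw":1.5},{"translation":[4,1.6,-17],"delta_rot":[0,0,0],"jaw":1.5},{"translation":[8,3.2,-17],"delta_rot":[0,0,0.05],"jaw":1.5},{"translation":[12,4.8,-17],"delta_rot":[0,0,0.1],"jaw":1.5}])

```text
time: 17.3
tool_pos: [0.5355, -0.3147, 0.2762]
tool_rot: [-0.002, 0.661, 0.751, -0.001]
contact_force: [-0.3, 0.4, -1.5]
gripper_width: 0.289
grasp_force: 60.4
```

Run:
```python
from h import *
r=Rt(TH+np.pi/2)
plan([(hw(-25,0,280),r),(hw(-25,0,165),r)])
```

```text
trans [30.6, 9.1, -0.4] rot [-0.004, -0.001, 0.209] rows>=7
trans [0.0, -0.0, 11.5] rot [0.0, -0.0, -0.0] rows>=3
```

Emit:
send_rows(steps=[{"translation":[4.2,1.3,-0.4],"delta_rot":[0,0,0.05],"jaw":1.5},{"translation":[8.4,2.6,-0.4],"delta_rot":[0,0,0.1],"jaw":1.5},{"translation":[12.6,3.8,-0.4],"delta_rot":[0,0,0.15],"jaw":1.5},{"translation":[17,5,-0.4],"delta_rot":[0,0,0.2],"jaw":1.5},{"translation":[21.5,6.4,-0.4],"delta_rot":[0,0,0.209],"jaw":1.5},{"translation":[26,7.7,-0.4],"delta_rot":[0,0,0.209],"jaw":1.5},{"translation":[30.6,9.1,-0.4],"delta_rot":[0,0,0.209],"jaw":1.5},{"translation":[30.6,9.1,-0.4],"delta_rot":[0,0,0.209],"jaw":1.5}])

```text
time: 18.1
tool_pos: [0.5859, 0.0042, 0.2798]
tool_rot: [-0.002, 0.732, 0.681, -0.001]
contact_force: [-0.6, -0.9, -2.4]
gripper_width: 0.29
grasp_force: 60.4
```

Run:
```python
from h import *
r=Rt(TH+np.pi/2)
s=state();print(wh(s['tool_pos']),s['gripper_width'],s['grasp_force'])
plan([(hw(-25,-4,280),r),(hw(-25,-4,142),r),(hw(-25,-4,290),r)])
```

```text
[-25.91664991   3.61792997 279.82811826] 0.28960550220328835 60.36977291107178
trans [-0.8, 0.1, -0.0] rot [-0.005, -0.001, 0.01] rows>=1
trans [0.0, -0.0, 13.8] rot [0.0, -0.0, -0.0] rows>=3
trans [0.0, -0.0, -14.8] rot [0.0, -0.0, -0.0] rows>=3
```

Emit:
send_rows(steps=[{"translation":[0,0,3],"delta_rot":[0,0,0],"jaw":1.5},{"translation":[0,0,7],"delta_rot":[0,0,0],"jaw":1.5},{"translation":[0,0,11],"delta_rot":[0,0,0],"jaw":1.5},{"translation":[0,0,13],"delta_rot":[0,0,0],"jaw":1.5},{"translation":[0,0,13.8],"delta_rot":[0,0,0],"jaw":1.5},{"translation":[0,0,13.8],"delta_rot":[0,0,0],"jaw":4},{"translation":[0,0,13.8],"delta_rot":[0,0,0],"jaw":4},{"translation":[0,0,13.8],"delta_rot":[0,0,0],"jaw":4}])

```text
time: 18.9
tool_pos: [0.5868, -0.0017, 0.1455]
tool_rot: [0.001, 0.734, 0.679, -0.001]
contact_force: [0.3, 0.5, 0.3]
gripper_width: 0.467
grasp_force: 0.0
```

Emit:
send_rows(steps=[{"translation":[0,0,0],"delta_rot":[0,0,0],"jaw":4},{"translation":[0,0,-3],"delta_rot":[0,0,0],"jaw":4},{"translation":[0,0,-7],"delta_rot":[0,0,0],"jaw":4},{"translation":[0,0,-11],"delta_rot":[0,0,0],"jaw":4},{"translation":[0,0,-12],"delta_rot":[0,0,0],"jaw":4},{"translation":[4,-3,-12],"delta_rot":[0,0,0],"jaw":5},{"translation":[8,-6,-12],"delta_rot":[0,0,-0.1],"jaw":5},{"translation":[11,-9,-12],"delta_rot":[0,0,-0.2],"jaw":5}])

```text
time: 19.7
tool_pos: [0.504, 0.1169, 0.2638]
tool_rot: [-0.001, 0.661, 0.75, -0.001]
contact_force: [0.3, 0.8, -0.3]
gripper_width: 0.584
grasp_force: 0.0
```

Run:
```python
from h import *
print(state()['tool_pos'])
castings(snap('wrist','w2')); print('top'); g=snap('top','top5');castings(g)
cv2.imwrite('pics/t5.png',cv2.resize(g['pixels'][110:260,125:325],(800,600)))
```

```text
[0.50403187 0.11690712 0.26383076]
bar [431.6 210.9] [27. 83.] long axis deg 97.0 bright 148 px [197.  60.]
bar [769.1  76.9] [70. 34.] long axis deg 69.2 bright 95 px [478. 221.]
top
bar [ 634.1 -411.4] [83. 29.] long axis deg 24.2 bright 54 px [361. 171.]
bar [630.6 411.9] [29. 82.] long axis deg 114.8 bright 229 px [143. 170.]
```

View pics/t5.png

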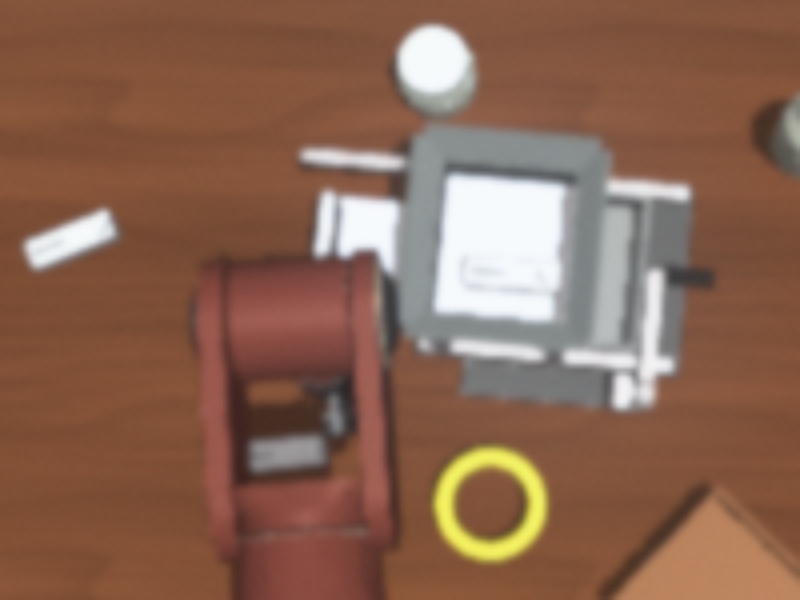

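Casting A lies in the hopper at (510,275). The latch is level across the drawer, with its knob at (690,278). Next is the casting at (0.4316, 0.2109), 97°.

Run:
```python
from h import *
r1=Rt(np.deg2rad(97)); r=Rt(TH+np.pi/2)
c=[.4316,.2109]
plan([(c+[.13],r1),(c+[.02],r1),(c+[.28],r1),(hw(27,2,280),r),(hw(27,2,142),r)])
```

```text
trans [10.1, -5.8, 13.4] rot [-0.003, -0.0, 0.006] rows>=4
trans [-0.0, -0.0, 11.0] rot [0.0, -0.0, -0.0] rows>=3
trans [-0.0, -0.0, -26.0] rot [0.0, -0.0, -0.0] rows>=6
trans [-23.7, 17.9, -0.0] rot [0.0, -0.0, 0.203] rows>=6
trans [0.0, 0.0, 13.8] rot [0.0, -0.0, 0.0] rows>=3
```

Emit:
send_rows(steps=[{"translation":[4,-2.3,4],"delta_rot":[0,0,0],"jaw":5},{"translation":[8,-4.6,8],"delta_rot":[0,0,0],"jaw":5},{"translation":[10.1,-5.8,11],"delta_rot":[0,0,0],"jaw":5},{"translation":[10.1,-5.8,14],"delta_rot":[0,0,0],"jaw":5},{"translation":[10.1,-5.8,18],"delta_rot":[0,0,0],"jaw":5},{"translation":[10.1,-5.8,22],"delta_rot":[0,0,0],"jaw":5},{"translation":[10.1,-5.8,24.4],"delta_rot":[0,0,0],"jaw":5},{"translation":[10.1,-5.8,24.4],"delta_rot":[0,0,0],"jaw":5}])

```text
time: 20.6
tool_pos: [0.4316, 0.2068, 0.0159]
tool_rot: [-0.002, 0.663, 0.749, -0.005]
contact_force: [-1.2, 0.2, -0.9]
gripper_width: 0.584
grasp_force: 0.0
```

Emit:
send_rows(steps=[{"translation":[0,0,0],"delta_rot":[0,0,0],"jaw":5},{"translation":[0,0,0],"delta_rot":[0,0,0],"jaw":1.5},{"translation":[0,0,0],"delta_rot":[0,0,0],"jaw":1.5},{"translation":[0,0,0],"delta_rot":[0,0,0],"jaw":1.5},{"translation":[0,0,0],"delta_rot":[0,0,0],"jaw":1.5},{"translation":[0,0,0],"delta_rot":[0,0,0],"jaw":1.5},{"translation":[0,0,-3],"delta_rot":[0,0,0],"jaw":1.5},{"translation":[0,0,-6],"delta_rot":[0,0,0],"jaw":1.5}])

```text
time: 21.4
tool_pos: [0.4341, 0.2081, 0.0801]
tool_rot: [-0.001, 0.663, 0.749, -0.002]
contact_force: [0.8, 0.7, -1.9]
gripper_width: 0.29
grasp_force: 60.3
```

Emit:
send_rows(steps=[{"translation":[0,0,-4],"delta_rot":[0,0,0],"jaw":1.5},{"translation":[0,0,-8],"delta_rot":[0,0,0],"jaw":1.5},{"translation":[0,0,-12],"delta_rot":[0,0,0],"jaw":1.5},{"translation":[0,0,-16],"delta_rot":[0,0,0],"jaw":1.5},{"translation":[0,0,-20],"delta_rot":[0,0,0],"jaw":1.5},{"translation":[0,0,-20],"delta_rot":[0,0,0],"jaw":1.5},{"translation":[-4,3,-20],"delta_rot":[0,0,0.05],"jaw":1.5},{"translation":[-8,6,-20],"delta_rot":[0,0,0.1],"jaw":1.5}])

```text
time: 22.2
tool_pos: [0.5047, 0.1366, 0.2799]
tool_rot: [0.0, 0.699, 0.715, -0.001]
contact_force: [1.1, 0.2, -1.9]
gripper_width: 0.29
grasp_force: 60.5
```

Run:
```python
from h import *
r=Rt(TH+np.pi/2)
print(state()['tool_pos'])
plan([(hw(27,2,280),r),(hw(27,2,142),r)])
```

```text
[0.50474813 0.13655286 0.27987046]
trans [-14.1, 13.1, -0.0] rot [-0.001, 0.001, 0.104] rows>=4
trans [-0.0, -0.0, 13.8] rot [0.0, 0.0, 0.0] rows>=3
```

Emit:
send_rows(steps=[{"translation":[-3.5,3.3,0],"delta_rot":[0,0,0.03],"jaw":1.5},{"translation":[-7,6.6,0],"delta_rot":[0,0,0.06],"jaw":1.5},{"translation":[-10.5,9.9,0],"delta_rot":[0,0,0.1],"jaw":1.5},{"translation":[-14.1,13.1,0],"delta_rot":[0,0,0.104],"jaw":1.5},{"translation":[-14.1,13.1,0],"delta_rot":[0,0,0.104],"jaw":1.5},{"translation":[-14.1,13.1,0],"delta_rot":[0,0,0.104],"jaw":1.5},{"translation":[-14.1,13.1,2],"delta_rot":[0,0,0.104],"jaw":1.5},{"translation":[-14.1,13.1,4],"delta_rot":[0,0,0.104],"jaw":1.5}])

```text
time: 23.0
tool_pos: [0.6383, -0.0004, 0.2404]
tool_rot: [0.0, 0.735, 0.678, -0.0]
contact_force: [0.8, -0.7, -2.5]
gripper_width: 0.289
grasp_force: 60.7
```

Emit:
send_rows(steps=[{"translation":[0,0,3],"delta_rot":[0,0,0],"jaw":1.5},{"translation":[0,0,6],"delta_rot":[0,0,0],"jaw":1.5},{"translation":[0,0,8.5],"delta_rot":[0,0,0],"jaw":1.5},{"translation":[0,0,9.5],"delta_rot":[0,0,0],"jaw":1.5},{"translation":[0,0,9.5],"delta_rot":[0,0,0],"jaw":1.5},{"translation":[0,0,9.5],"delta_rot":[0,0,0],"jaw":4},{"translation":[0,0,9.5],"delta_rot":[0,0,0],"jaw":4},{"translation":[0,0,9.5],"delta_rot":[0,0,0],"jaw":4}])

```text
time: 23.8
tool_pos: [0.6391, -0.0011, 0.1502]
tool_rot: [0.001, 0.735, 0.678, -0.0]
contact_force: [-10.5, 1.7, 8.4]
gripper_width: 0.467
grasp_force: 0.0
```

Emit:
send_rows(steps=[{"translation":[0,0,0],"delta_rot":[0,0,0],"jaw":4},{"translation":[0,0,-3],"delta_rot":[0,0,0],"jaw":4},{"translation":[0,0,-7],"delta_rot":[0,0,0],"jaw":4},{"translation":[0,0,-11],"delta_rot":[0,0,0],"jaw":4},{"translation":[0,0,-12],"delta_rot":[0,0,0],"jaw":4},{"translation":[4,0,-12],"delta_rot":[0,0,-0.1],"jaw":5},{"translation":[8,0,-12],"delta_rot":[0,0,-0.2],"jaw":5},{"translation":[12,0,-12],"delta_rot":[0,0,-0.3],"jaw":5}])

```text
time: 24.6
tool_pos: [0.6495, 0.1193, 0.268]
tool_rot: [0.002, 0.625, 0.781, 0.001]
contact_force: [0.2, -1.0, -0.8]
gripper_width: 0.592
grasp_force: 0.0
```

Emit:
send_rows(steps=[{"translation":[4,1,0],"delta_rot":[0,0,-0.05],"jaw":5},{"translation":[8,2,0],"delta_rot":[0,0,-0.1],"jaw":5},{"translation":[12,3,0],"delta_rot":[0,0,-0.2],"jaw":5},{"translation":[16,4,0],"delta_rot":[0,0,-0.2],"jaw":5},{"translation":[19,4,0],"delta_rot":[0,0,-0.2],"jaw":5},{"translation":[21,4,0],"delta_rot":[0,0,-0.2],"jaw":5},{"translation":[21,4,0],"delta_rot":[0,0,-0.2],"jaw":5},{"translation":[21,4,0],"delta_rot":[0,0,-0.2],"jaw":5}])

```text
time: 25.4
tool_pos: [0.6426, 0.3316, 0.2659]
tool_rot: [0.0, 0.545, 0.838, -0.001]
contact_force: [0.3, 0.3, -0.0]
gripper_width: 0.588
grasp_force: 0.0
```

Run:
```python
from h import *
print(state()['tool_pos'])
castings(snap('wrist','w3')); print('top'); g=snap('top','top6');castings(g)
cv2.imwrite('pics/t6.png',cv2.resize(g['pixels'][110:260,125:325],(600,450)))
r=Rt(np.deg2rad(113)); plan([([.6305,.4125,.2],r)])
```

```text
[0.64259243 0.33157802 0.26590618]
bar [630.6 416.2] [26. 84.] long axis deg 112.6 bright 255 px [277.  81.]
top
bar [ 634.2 -411.7] [84. 27.] long axis deg 21.9 bright 55 px [361. 171.]
trans [8.0, 2.2, 6.5] rot [-0.001, 0.001, 0.015] rows>=3
```

View pics/t6.png

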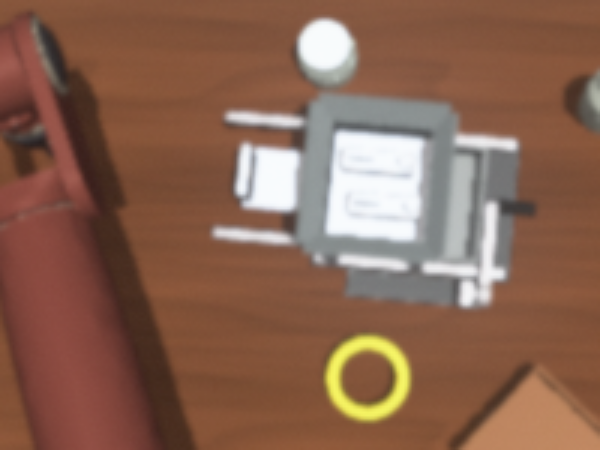

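Both castings lie side by side in the hopper at (377,160) and (383,205). Now I'll fetch the third.

Run:
```python
from h import *
r1=Rt(np.deg2rad(112.7)); r=Rt(TH+np.pi/2)
c=[.6306,.4145]
plan([(c+[.13],r1),(c+[.018],r1),(c+[.28],r1),(hw(2,2,280),r),(hw(2,2,180),r)])
```

```text
trans [8.2, 2.3, 13.5] rot [-0.001, 0.001, 0.02] rows>=4
trans [-0.0, -0.0, 11.2] rot [-0.0, 0.0, 0.0] rows>=3
trans [-0.0, -0.0, -26.2] rot [-0.0, 0.0, 0.0] rows>=6
trans [-37.6, -17.6, 0.0] rot [-0.0, 0.0, 0.477] rows>=9
trans [0.0, 0.0, 10.0] rot [0.0, 0.0, 0.0] rows>=3
```

Emit:
send_rows(steps=[{"translation":[4,1.2,4],"delta_rot":[0,0,0.02],"jaw":5},{"translation":[8.2,2.3,8],"delta_rot":[0,0,0.02],"jaw":5},{"translation":[8.2,2.3,11],"delta_rot":[0,0,0.02],"jaw":5},{"translation":[8.2,2.3,14],"delta_rot":[0,0,0.02],"jaw":5},{"translation":[8.2,2.3,18],"delta_rot":[0,0,0.02],"jaw":5},{"translation":[8.2,2.3,22],"delta_rot":[0,0,0.02],"jaw":5},{"translation":[8.2,2.3,24.5],"delta_rot":[0,0,0.02],"jaw":5},{"translation":[8.2,2.3,24.5],"delta_rot":[0,0,0.02],"jaw":5}])

```text
time: 26.3
tool_pos: [0.6271, 0.4125, 0.014]
tool_rot: [-0.002, 0.554, 0.832, -0.005]
contact_force: [-0.6, -0.5, -0.5]
gripper_width: 0.585
grasp_force: 0.0
```

Emit:
send_rows(steps=[{"translation":[0,0,0],"delta_rot":[0,0,0],"jaw":5},{"translation":[0,0,0],"delta_rot":[0,0,0],"jaw":1.5},{"translation":[0,0,0],"delta_rot":[0,0,0],"jaw":1.5},{"translation":[0,0,0],"delta_rot":[0,0,0],"jaw":1.5},{"translation":[0,0,0],"delta_rot":[0,0,0],"jaw":1.5},{"translation":[0,0,0],"delta_rot":[0,0,0],"jaw":1.5},{"translation":[0,0,-3],"delta_rot":[0,0,0],"jaw":1.5},{"translation":[0,0,-6],"delta_rot":[0,0,0],"jaw":1.5}])

```text
time: 27.1
tool_pos: [0.6286, 0.4152, 0.0789]
tool_rot: [-0.001, 0.553, 0.833, -0.002]
contact_force: [0.6, 0.2, -1.4]
gripper_width: 0.293
grasp_force: 61.1
```

Emit:
send_rows(steps=[{"translation":[0,0,-4],"delta_rot":[0,0,0],"jaw":1.5},{"translation":[0,0,-8],"delta_rot":[0,0,0],"jaw":1.5},{"translation":[0,0,-12],"delta_rot":[0,0,0],"jaw":1.5},{"translation":[0,0,-16],"delta_rot":[0,0,0],"jaw":1.5},{"translation":[0,0,-20],"delta_rot":[0,0,0],"jaw":1.5},{"translation":[-4,-2,-20],"delta_rot":[0,0,0.05],"jaw":1.5},{"translation":[-8,-4,-20],"delta_rot":[0,0,0.1],"jaw":1.5},{"translation":[-12,-6,-20],"delta_rot":[0,0,0.15],"jaw":1.5}])

```text
time: 27.9
tool_pos: [0.6207, 0.2811, 0.2805]
tool_rot: [0.0, 0.615, 0.789, -0.001]
contact_force: [0.5, -0.9, -1.4]
gripper_width: 0.291
grasp_force: 61.2
```

Run:
```python
from h import *
r=Rt(TH+np.pi/2)
print(state()['tool_pos'])
plan([(hw(2,2,280),r),(hw(2,2,180),r)])
```

```text
[0.620734   0.28107552 0.2805278 ]
trans [-27.0, -7.6, 0.1] rot [-0.001, 0.001, 0.328] rows>=6
trans [-0.0, 0.0, 10.0] rot [0.0, 0.0, -0.0] rows>=2
```

Emit:
send_rows(steps=[{"translation":[-4,-1.2,0],"delta_rot":[0,0,0.06],"jaw":1.5},{"translation":[-8,-2.3,0],"delta_rot":[0,0,0.12],"jaw":1.5},{"translation":[-12,-3.4,0],"delta_rot":[0,0,0.18],"jaw":1.5},{"translation":[-16,-4.5,0],"delta_rot":[0,0,0.24],"jaw":1.5},{"translation":[-20,-5.6,0],"delta_rot":[0,0,0.3],"jaw":1.5},{"translation":[-24,-6.8,0],"delta_rot":[0,0,0.328],"jaw":1.5},{"translation":[-27,-7.6,0.1],"delta_rot":[0,0,0.328],"jaw":1.5},{"translation":[-27,-7.6,0.1],"delta_rot":[0,0,0.328],"jaw":1.5}])

```text
time: 28.7
tool_pos: [0.6133, -0.0018, 0.2793]
tool_rot: [0.0, 0.736, 0.676, -0.002]
contact_force: [0.3, -0.1, -2.6]
gripper_width: 0.293
grasp_force: 61.2
```

Emit:
send_rows(steps=[{"translation":[0,0,0],"delta_rot":[0,0,0],"jaw":1.5},{"translation":[0,0,3],"delta_rot":[0,0,0],"jaw":1.5},{"translation":[0,0,6],"delta_rot":[0,0,0],"jaw":1.5},{"translation":[0,0,9],"delta_rot":[0,0,0],"jaw":1.5},{"translation":[0,0,10],"delta_rot":[0,0,0],"jaw":1.5},{"translation":[0,0,10],"delta_rot":[0,0,0],"jaw":4},{"translation":[0,0,10],"delta_rot":[0,0,0],"jaw":4},{"translation":[0,0,10],"delta_rot":[0,0,0],"jaw":4}])

```text
time: 29.5
tool_pos: [0.6154, 0.0018, 0.1826]
tool_rot: [0.002, 0.735, 0.678, 0.001]
contact_force: [0.5, -0.3, 0.2]
gripper_width: 0.471
grasp_force: 0.0
```

Emit:
send_rows(steps=[{"translation":[0,0,0],"delta_rot":[0,0,0],"jaw":4},{"translation":[0,0,-3],"delta_rot":[0,0,0],"jaw":4},{"translation":[0,0,-6],"delta_rot":[0,0,0],"jaw":4},{"translation":[0,0,-9],"delta_rot":[0,0,0],"jaw":4},{"translation":[4,0,-10],"delta_rot":[0,0,0.1],"jaw":4},{"translation":[8,0,-10],"delta_rot":[0,0,0.2],"jaw":5},{"translation":[12,0,-10],"delta_rot":[0,0,0.3],"jaw":5},{"translation":[16,0,-10],"delta_rot":[0,0,0.4],"jaw":5}])

```text
time: 30.3
tool_pos: [0.6271, 0.1627, 0.281]
tool_rot: [0.001, 0.856, 0.517, 0.0]
contact_force: [0.5, 0.8, 0.7]
gripper_width: 0.588
grasp_force: 0.0
```

Run:
```python
from h import *
s=state();print(s['tool_pos'],s['joint_pos'])
g=snap('top','top7');castings(g)
P=cloud(g);z=P[...,2]
Q=((P[...,:2]-HC)@np.array([[np.cos(TH),-np.sin(TH)],[np.sin(TH),np.cos(TH)]]))*1000
m=(abs(Q[...,0])<64)&(abs(Q[...,1])<58);print('max z in chute',np.percentile(z[m],[50,90,95,99,100]))
cv2.imwrite('pics/t7.png',cv2.resize(g['pixels'][130:230,200:320],(600,500),interpolation=cv2.INTER_CUBIC))
r=Rt(TH)
plan([(hw(0,155,260),r),(hw(0,155,142),r)])
```

```text
[0.62713517 0.16266559 0.28101741] [ 1.39452348e-01  8.69024797e-02  1.51772327e+00 -1.07717981e-03
  1.53570524e+00  6.24318660e-01]
bar [ 634.8 -411.4] [83. 27.] long axis deg 23.5 bright 55 px [361. 171.]
max z in chute [0.1295453  0.15770977 0.16167496 0.16782795 0.17773964]
trans [-1.5, 0.5, 2.1] rot [-0.003, -0.003, 1.169] rows>=8
trans [-0.0, -0.0, 11.8] rot [0.0, 0.0, 0.0] rows>=3
```

View pics/t7.png

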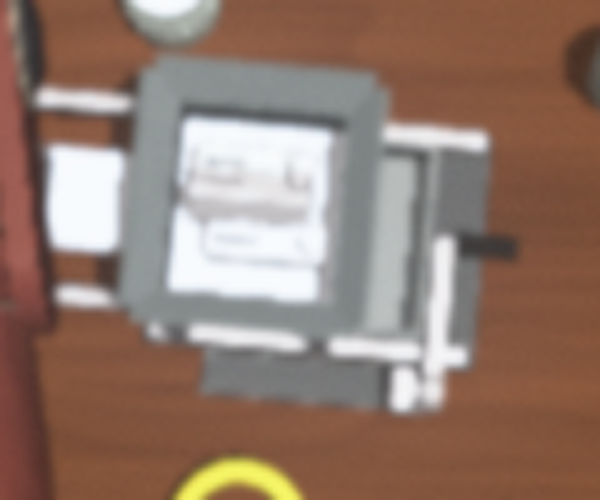

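All three castings are in the hopper, the third resting across the other two, and none are left on the bench. Now the gate.

Emit:
send_rows(steps=[{"translation":[-1.5,0.5,0],"delta_rot":[0,0,0.14],"jaw":5},{"translation":[-1.5,0.5,0],"delta_rot":[0,0,0.28],"jaw":5},{"translation":[-1.5,0.5,0],"delta_rot":[0,0,0.42],"jaw":5},{"translation":[-1.5,0.5,0],"delta_rot":[0,0,0.56],"jaw":5},{"translation":[-1.5,0.5,0],"delta_rot":[0,0,0.7],"jaw":5},{"translation":[-1.5,0.5,0],"delta_rot":[0,0,0.84],"jaw":5},{"translation":[-1.5,0.5,0],"delta_rot":[0,0,0.98],"jaw":5},{"translation":[-1.5,0.5,0],"delta_rot":[0,0,1.12],"jaw":5}])

```text
time: 31.15
tool_pos: [0.6245, 0.1454, 0.2805]
tool_rot: [0.001, 1.0, -0.017, 0.0]
contact_force: [-0.2, 0.6, -0.4]
gripper_width: 0.586
grasp_force: 0.0
```

Run:
```python
from h import *
r=Rt(TH)
g=snap('wrist','w4')
plan([(hw(0,155,200),r),(hw(0,155,141),r),(hw(0,272,141),r)])
P=cloud(g);z=P[...,2]
f=(z>.15)&(z<.172)&(P[...,1]>.1)&(P[...,1]<.25)&(P[...,0]>.55)&(P[...,0]<.7)
if f.sum()>30: print(f.sum(),wh(P[f].mean(0)), wh(np.median(P[f],0)))
```

```text
trans [-0.1, -0.8, 8.1] rot [0.001, -0.001, 0.043] rows>=2
trans [0.0, 0.0, 5.9] rot [0.0, 0.0, -0.0] rows>=2
trans [0.0, -11.7, -0.0] rot [0.0, 0.0, -0.0] rows>=3
1180 [  2.13409563 156.71598377 162.30980367] [  2.76136768 156.71787035 162.63009434]
```

Emit:
send_rows(steps=[{"translation":[-0.1,-0.8,3],"delta_rot":[0,0,0.043],"jaw":5},{"translation":[-0.1,-0.8,6],"delta_rot":[0,0,0.043],"jaw":5},{"translation":[-0.1,-0.9,8],"delta_rot":[0,0,0.043],"jaw":5},{"translation":[-0.1,-0.9,11],"delta_rot":[0,0,0.043],"jaw":5},{"translation":[-0.1,-0.9,13],"delta_rot":[0,0,0.043],"jaw":5},{"translation":[-0.1,-0.9,14],"delta_rot":[0,0,0.043],"jaw":5},{"translation":[-0.1,-0.9,14],"delta_rot":[0,0,0.043],"jaw":5},{"translation":[-0.1,-0.9,14],"delta_rot":[0,0,0.043],"jaw":5}])

```text
time: 32.0
tool_pos: [0.6241, 0.1545, 0.1407]
tool_rot: [0.0, 0.999, -0.036, 0.0]
contact_force: [0.1, -0.9, 0.6]
gripper_width: 0.586
grasp_force: 0.0
```

Emit:
send_rows(steps=[{"translation":[0,0,0],"delta_rot":[0,0,0],"jaw":0.5},{"translation":[0,0,0],"delta_rot":[0,0,0],"jaw":0.5},{"translation":[0,0,0],"delta_rot":[0,0,0],"jaw":0.5},{"translation":[0,0,0],"delta_rot":[0,0,0],"jaw":0.5},{"translation":[0,0,0],"delta_rot":[0,0,0],"jaw":0.5},{"translation":[0,0,0],"delta_rot":[0,0,0],"jaw":0.5},{"translation":[0,0,0],"delta_rot":[0,0,0],"jaw":0.5},{"translation":[0,0,0],"delta_rot":[0,0,0],"jaw":0.5}])

```text
time: 32.8
tool_pos: [0.6239, 0.1546, 0.1407]
tool_rot: [0.0, 0.999, -0.036, 0.0]
contact_force: [-0.7, -0.5, 6.3]
gripper_width: 0.134
grasp_force: 59.3
```

Run:
```python
from h import *
s=state();print(wh(s['tool_pos']),s['gripper_width'],s['grasp_force'],s['contact_force'])
plan([(hw(0,270,141),Rt(TH))])
```

```text
[-1.24465380e-01  1.56553345e+02  1.40686299e+02] 0.13428958566504984 59.27612006664276 [-0.66535827 -0.53452444  6.30875541]
trans [0.1, -11.3, -0.0] rot [0.001, -0.001, 0.008] rows>=3
```

Emit:
send_rows(steps=[{"translation":[0,-1.5,0],"delta_rot":[0,0,0],"jaw":0.5},{"translation":[0,-3,0],"delta_rot":[0,0,0],"jaw":0.5},{"translation":[0,-4.5,0],"delta_rot":[0,0,0],"jaw":0.5},{"translation":[0,-6,0],"delta_rot":[0,0,0],"jaw":0.5},{"translation":[0,-7.5,0],"delta_rot":[0,0,0],"jaw":0.5},{"translation":[0,-9,0],"delta_rot":[0,0,0],"jaw":0.5},{"translation":[0,-10.2,0],"delta_rot":[0,0,0],"jaw":0.5},{"translation":[0,-11,0],"delta_rot":[0,0,0],"jaw":0.5}])

```text
time: 33.6
tool_pos: [0.6327, 0.2645, 0.1407]
tool_rot: [0.001, 0.999, -0.036, 0.001]
contact_force: [3.2, -2.8, 5.6]
gripper_width: 0.136
grasp_force: 59.4
```

Emit:
send_rows(steps=[{"translation":[0,-0.2,0],"delta_rot":[0,0,0],"jaw":0.5},{"translation":[0,-0.4,0],"delta_rot":[0,0,0],"jaw":0.5},{"translation":[0,-0.5,0],"delta_rot":[0,0,0],"jaw":0.5},{"translation":[0,-0.5,0],"delta_rot":[0,0,0],"jaw":0.5},{"translation":[0,-0.5,0],"delta_rot":[0,0,0],"jaw":0.5},{"translation":[0,-0.5,0],"delta_rot":[0,0,0],"jaw":0.5},{"translation":[0,-0.5,0],"delta_rot":[0,0,0],"jaw":0.5},{"translation":[0,-0.5,0],"delta_rot":[0,0,0],"jaw":0.5}])

```text
time: 34.4
tool_pos: [0.6328, 0.2659, 0.1407]
tool_rot: [0.003, 0.999, -0.037, 0.0]
contact_force: [-1.2, -12.1, 9.1]
gripper_width: 0.13
grasp_force: 59.7
```

Run:
```python
from h import *
s=state();print(wh(s['tool_pos']),s['gripper_width'],s['grasp_force'],s['contact_force'])
g=snap('top','top8')
P=cloud(g);z=P[...,2]
Q=((P[...,:2]-HC)@np.array([[np.cos(TH),-np.sin(TH)],[np.sin(TH),np.cos(TH)]]))*1000
m=(abs(Q[...,0])<60)&(abs(Q[...,1])<53);print('z in chute',np.percentile(z[m],[1,50,90,95,99,100]))
cv2.imwrite('pics/t8.png',cv2.resize(g['pixels'][130:230,200:320],(600,500),interpolation=cv2.INTER_CUBIC))
```

```text
[ -0.31982089 268.20459735 140.67910937] 0.13040013135778653 59.68445956707001 [ -1.19426951 -12.06663236   9.1064077 ]
z in chute [0.00241594 0.01393587 0.09524268 0.09721475 0.1015554  0.10499017]
```

View pics/t8.png

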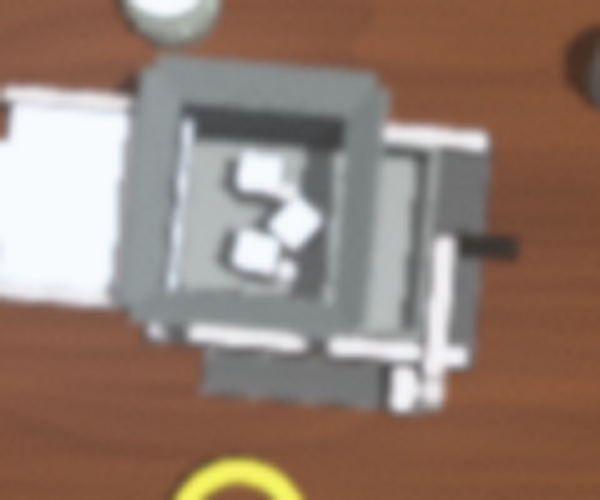

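All three castings dropped and stand on end in the drawer, at (262,172), (297,220) and (255,252). The latch is still down and the gate is at its stop. I'll push the gate shut gently.

Emit:
send_rows(steps=[{"translation":[0,1,0],"delta_rot":[0,0,0],"jaw":0.5},{"translation":[0,2,0],"delta_rot":[0,0,0],"jaw":0.5},{"translation":[0,3,0],"delta_rot":[0,0,0],"jaw":0.5},{"translation":[0,4,0],"delta_rot":[0,0,0],"jaw":0.5},{"translation":[0,5,0],"delta_rot":[0,0,0],"jaw":0.5},{"translation":[0,5.5,0],"delta_rot":[0,0,0],"jaw":0.5},{"translation":[0,6,0],"delta_rot":[0,0,0],"jaw":0.5},{"translation":[0,6,0],"delta_rot":[0,0,0],"jaw":0.5}])

```text
time: 35.25
tool_pos: [0.6283, 0.2088, 0.1407]
tool_rot: [0.0, 0.999, -0.037, 0.001]
contact_force: [1.1, -1.0, 6.3]
gripper_width: 0.132
grasp_force: 60.0
```

Emit:
send_rows(steps=[{"translation":[0,0.8,0],"delta_rot":[0,0,0],"jaw":0.5},{"translation":[0,1.6,0],"delta_rot":[0,0,0],"jaw":0.5},{"translation":[0,2.4,0],"delta_rot":[0,0,0],"jaw":0.5},{"translation":[0,3.2,0],"delta_rot":[0,0,0],"jaw":0.5},{"translation":[0,4,0],"delta_rot":[0,0,0],"jaw":0.5},{"translation":[0,4.8,0],"delta_rot":[0,0,0],"jaw":0.5},{"translation":[0,5.4,0],"delta_rot":[0,0,0],"jaw":0.5},{"translation":[0,5.6,0],"delta_rot":[0,0,0],"jaw":0.5}])

```text
time: 36.05
tool_pos: [0.6239, 0.1541, 0.1407]
tool_rot: [-0.001, 0.999, -0.037, 0.001]
contact_force: [0.8, 7.6, 5.5]
gripper_width: 0.133
grasp_force: 59.9
```

Run:
```python
from h import *
s=state();print(wh(s['tool_pos']),s['gripper_width'],s['contact_force'])
```

```text
[-1.02204177e-01  1.56065613e+02  1.40747006e+02] 0.13283844568959288 [0.82321631 7.60610122 5.45012732]
```

Emit:
send_rows(steps=[{"translation":[0,0.2,0],"delta_rot":[0,0,0],"jaw":0.5},{"translation":[0,0.3,0],"delta_rot":[0,0,0],"jaw":0.5},{"translation":[0,0.3,0],"delta_rot":[0,0,0],"jaw":0.5},{"translation":[0,0,0],"delta_rot":[0,0,0],"jaw":0.5},{"translation":[0,0,0],"delta_rot":[0,0,0],"jaw":5},{"translation":[0,0,0],"delta_rot":[0,0,0],"jaw":5},{"translation":[0,0,0],"delta_rot":[0,0,0],"jaw":5},{"translation":[0,0,0],"delta_rot":[0,0,0],"jaw":5}])

```text
time: 36.85
tool_pos: [0.6226, 0.1533, 0.1384]
tool_rot: [0.001, 0.999, -0.036, -0.001]
contact_force: [-0.4, 0.7, 0.2]
gripper_width: 0.583
grasp_force: 0.0
```

Emit:
send_rows(steps=[{"translation":[0,0,-2],"delta_rot":[0,0,0],"jaw":5},{"translation":[0,0,-5],"delta_rot":[0,0,0],"jaw":5},{"translation":[0,0,-9],"delta_rot":[0,0,0],"jaw":5},{"translation":[0,0,-13],"delta_rot":[0,0,0],"jaw":5},{"translation":[0,-4,-15],"delta_rot":[0,0,0],"jaw":5},{"translation":[-4,-8,-15],"delta_rot":[0,0,0],"jaw":5},{"translation":[-8,-12,-15],"delta_rot":[0,0,0],"jaw":5},{"translation":[-12,-14,-15],"delta_rot":[0,0,0],"jaw":5}])

```text
time: 37.65
tool_pos: [0.5189, 0.2992, 0.2889]
tool_rot: [0.0, 0.999, -0.036, -0.001]
contact_force: [0.6, -0.1, 0.8]
gripper_width: 0.586
grasp_force: 0.0
```

Run:
```python
from h import *
g=snap('top','top9');P=cloud(g);z=P[...,2]
Q=((P[...,:2]-HC)@np.array([[np.cos(TH),-np.sin(TH)],[np.sin(TH),np.cos(TH)]]))*1000
f=(z>.13)&(z<.175)&(abs(Q[...,0])<40)&(Q[...,1]>120)&(Q[...,1]<280)
print('fin',f.sum(),Q[f].mean(0) if f.any() else None)
m=(abs(z-.061)<.006)&(abs(Q[...,0])<60)&(Q[...,1]<-90)&(Q[...,1]>-140);print('end',np.sort(Q[m][:,1])[:5])
k=(z>.03)&(abs(Q[...,0])<30)&(Q[...,1]<-150)&(Q[...,1]>-188);print('knob',Q[k].mean(0),z[k].max(),np.median(z[k]))
cv2.imwrite('pics/t9.png',cv2.resize(g['pixels'][110:250,170:350],(720,560),interpolation=cv2.INTER_CUBIC))
```

```text
fin 85 [ -2.15505862 153.91332   ]
end [-139.52260962 -139.30337782 -139.21208112 -139.00926512 -138.91020219]
knob [  -0.96639706 -168.82611267] 0.06545146178957514 0.056986222261611284
```

View pics/t9.png

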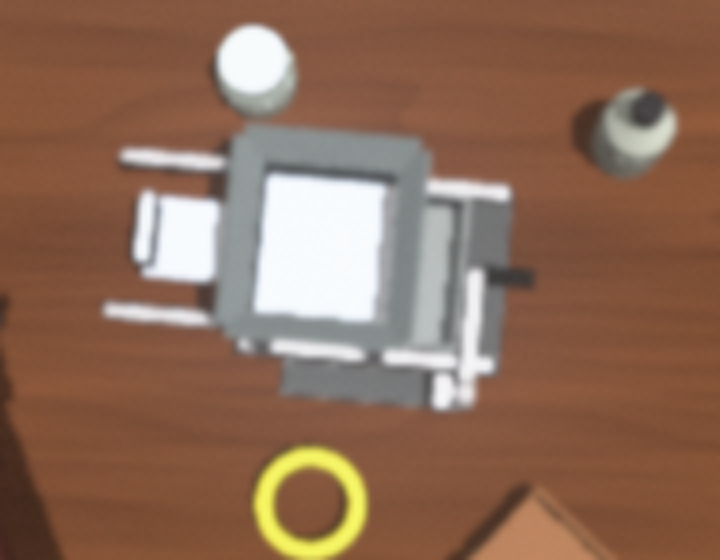

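The gate is shut (fin at (147,228)), the chute is empty and the latch is level, with the knob at (515,277). The -139 reading in the last check is the latch arm; the drawer's end wall sits behind it, unmoved. The robot is clear, so I'm handing in.

```bash
python3 -c "
from plant import *
print(job_done())"
```

```text
the job is handed in; nothing more can be done
None
```

I handed the job in at about 38 s on the robot's clock: all three castings dropped into the drawer, which is home and latched, the gate is shut again and the arm is clear; the hand-in returned no verdict.

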